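# Fetch the tartlet from behind the counter ware

## Robot

A 6-joint arm with a two-finger parallel gripper is mounted at the origin on the work surface. World frame = base frame: x ahead of the robot, y to its left, z up, the work surface at z = 0. Lengths are in m, angles in rad, forces in N, time in s.
With the tool pointing down it reaches from about 0.375 to 0.9 m from the base axis. Payload 3.1 kg.
Tool frame: the origin (TCP) lies on the centre line of the jaws, within the pads' length; the fingertips stand arm.tip_extent ahead of it and the grasp point (between the pads) lies 2 mm behind it (arm.tip_extent is the distance from the TCP to the fingertips, in m); z points along the fingers, y is the line along which they close (so a half turn about z gives the same grasp; the last joint's range is limited). The gripper opens to 87 mm and grips with 3 to 60 N. Pads are 19 mm wide; open, the fingers measure 117 mm over their backs; the gripper's body (75 mm by 190 mm) begins 51 mm behind the grasp point.
Start: joints at [-1.387, 0.527, 1.433, -0, 1.181, -0.178], TCP at [0.222, -0.584, 0.24] pointing down, gripper open.
Joint ranges: [-3.08, 3.08], [-0.75, 2.2], [0.22, 2.44], [-1.43, 4.57], [0, 2.65], [-2.85, 2.85]. Speed limits (rad/s): [2.79, 2.79, 3.14, 3.14, 3.14, 3.14].

## Interface

Orientations are given as [roll, pitch, yaw] about the fixed x, y, z axes, in that order (R = Rz(yaw) Ry(pitch) Rx(roll)).
In Python, from workcell import arm gives the robot as it stands.
- The arm moves only by the tool carry_out, never from a script. Its argument "motion" is a list of rows, each an object with "fingers": the opening, from 0 (shut) to 1 (fully open); "slide": the shift along the world's x, y, z in units of 30 mm (1.0 is 30 mm), a list of three; "angular": the turn, a rotation vector about the world's x, y, z in units of 8 degrees (1.0 is 8 degrees), a list of three. A call has exactly 5 rows; each row shifts and turns the commanded pose from where the row before left it; what a row does not reach is not made up. A row lasts 1/10 s, in which the tool goes at most 50 mm and 8.59 degrees, less where a joint would pass 70% of its speed; a pose out of reach is approached as far as the arm can. A call is refused whole if a number of a shift passes 1 or a number of a turn 1, either way. A call with a gripper value outside its range is refused whole. The fingers move at their own pace and stop on an object; "squeeze" is the grip in N (left out, the last holds). Time passes only in rows, so rows that do not move let the fingers close, or fill a call up. It gives the time, the measured TCP pose, the force, the opening and the grip force at its end, in the units of the state.
- arm.get_obs(): the state, without advancing time (a new reading comes with each control period).
- arm.capture(name): name is "scene" or "side" or "wrist"; returns the picture (400x640x3 uint8, red, green, blue); there is no depth.
- arm.get_calibration(name): a dict with "fx", "fy", "cx", "cy" (pixels), "k1" (the pictures are not rectified: a ray, as slopes to the right and down, at radius r is drawn at 1 + k1 r^2 times it, then the intrinsics apply), "xyz" and "orientation" of the camera in the world. Camera axes: x right, y down, z forward; pixel columns grow to the right and rows downward; lengths in m; the calibration is good to about 2 mm. A picture is of the moment at which its call begins: read the wrist's pose just before it. get_calibration takes no time and is no camera call; for the wrist camera it gives the pose at the moment of the call.
- arm.job_done(): hands the job in; it is judged then, once.
The state is a dict: "time_s": time; "joint_pos": joint angles; "qd": joint speeds; "effort": joint torques, N m; "eef_pos": TCP position; "tcp_rot": TCP orientation; "force": force on the tool from outside, world axes, zero at the start; "torque": the same for the moment, N m; "width": finger opening in m; "finger_force": force on a finger pad.
Only numpy, scipy, OpenCV 4.12 (cv2) and the standard library are available. Lean on these libraries where they do the work, as an engineer would, in place of code of your own. Each camera call takes 0.05 s, during which the arm holds its last target. There are 200 camera calls.

## Task

Clear the jar, the pepper mill and the sugar shaker out of the display tray and stand all three upright in the empty wooden side tray, leaving the tartlet where it is until that is done. Then, with all three still in the side tray, set the tartlet in the middle of the white cake stand, on its gold disc. Finally put each tall thing back upright, centred on the very gold disc it came from, without knocking anything over or disturbing the two little chocolate cakes.

Things in the scene. Friction and masses are not known exactly. Their poses are not given: they have to be found in the camera images.
- jar: Closed jam jar, orange-brown with a paper label and a white screw lid. 110 mm tall; body 52 mm across, lid 55 mm across from 82 mm to 108 mm up. 0.2 to 0.4 kg. Origin at the centre of its underside, z up. Grip it across the lid. Starts centred on the front, left or right gold disc of the display tray, and must return to that disc.
- mill: Dark turned-wood pepper mill with a small steel knob on top. 122 mm tall; foot 52 mm across, waist 32 mm, cylindrical head 42 mm across from 74 mm to 110 mm up. 0.15 to 0.3 kg. Origin at the centre of its underside, z up. Grip it across the head. Starts centred on the front, left or right gold disc of the display tray, and must return to that disc.
- shaker: Plain aluminium sugar shaker with a low domed, perforated steel top. A straight cylinder 53 mm across up to 100 mm, 115 mm tall in all. 0.17 to 0.35 kg. Origin at the centre of its underside, z up. Grip it across the upper body. Starts centred on the front, left or right gold disc of the display tray, and must return to that disc.
- tartlet: Round berry tartlet in a rigid fluted case, 56 to 58 mm across, case 27 mm high, berries up to 34 mm, 0.09 kg. Origin: centre of its underside, z up. On the display tray's rear gold disc, 10 mm from the back rail; the tall things crowd it so that the gripper's body cannot come down until they are gone. Grip it across the case, along the display tray's y.
- cake_l: Little chocolate-iced oblong cake, 37 x 29 x 27 mm, in the rear corner of the display tray on its +y side. Bystander: leave it where it is. Origin at the centre of its underside.
- cake_r: The same little cake in the other rear corner (-y side of the display tray). Bystander: leave it where it is. Origin at the centre of its underside.
- bay: Display tray, fixed: dark steel floor 180 (x) by 250 (y) mm, 8 mm thick, open to the robot (-x), side rails to 18 mm and back rail (+x) to 38 mm above the counter. Origin: centre of its underside, z up. Four flat gold discs, 68 mm across, on its floor, centres in its frame: front (-26, 0), left (-7, 75), right (-7, -75), rear (38, 0) mm; things on them stand 8 mm above the origin.
- side_tray: Empty shallow wooden tray, fixed, 260 mm (its x) by 130 mm (its y), rim 14 mm high, walls 4 mm, floor about 4 mm thick. Origin at the centre of its underside. The place to park the tall things: all three fit in a row along its x, 80 mm apart. It lies to the left or the right of the display tray.
- stand: White porcelain cake stand, fixed, round, 160 mm across, its flat top 58 mm above the counter, with a gold disc 84 mm across marking the middle. Origin at the centre of its foot. It lies on the side of the display tray where the side tray is not.

How it is judged:
By the outcome, as a careful person would: the job done as asked, in the order asked, and still so for the second after the job is handed in, with the robot touching nothing.
It also fails if it takes over 144 s, if anything falls off the work surface, if the arm or the gripper's body presses on something with over 40 N, if the wrist force passes 120 N, or if a joint passes its speed limit or range.

## Working session

There is one attempt and no reset: what is moved stays moved. The work goes in short steps, Python scripts to look and compute and a tool call to move; the robot and the scene stay as the last step left them, time stands still between calls to the robot, and variables do not carry over. Pictures are saved under pics/ and viewed, at most 14 in all, crops included, and the job is handed in when it is done.

Besides the shell and the picture viewer there is one more tool, called after "Emit:" as name([rows], argument=value, ...), one row to a line, values as JSON. carry_out: Moves the arm, as the interface text tells. Its arguments: {"type":"object","properties":{"motion":{"type":"array"},"squeeze":{"type":"number"}},"required":["motion"]}

```bash
mkdir -p pics
cat > h.py <<'E'
import numpy as np, cv2
from scipy.spatial.transform import Rotation as R
from workcell import arm
def cal(n):
    c=arm.get_calibration(n); return c
def ray(c,u,v):
    x,y=(u-c['cx'])/c['fx'],(v-c['cy'])/c['fy']
    a,b=x,y
    for _ in range(20):
        s=1+c['k1']*(a*a+b*b); a,b=x/s,y/s
    d=rot(c)@np.array([a,b,1.]); return np.array(c['xyz']),d
def rot(c):
    o=np.array(c['orientation'],float)
    if o.shape==(3,3): return o
    return (R.from_euler('xyz',o) if o.size==3 else R.from_quat(o)).as_matrix()
def atz(c,u,v,z):
    p,d=ray(c,u,v); return p+d*(z-p[2])/d[2]
def proj(c,P):
    q=rot(c).T@(np.array(P,float)-c['xyz']); a,b=q[0]/q[2],q[1]/q[2]; s=1+c['k1']*(a*a+b*b)
    return np.array([c['cx']+c['fx']*a*s,c['cy']+c['fy']*b*s])
def tri(c1,p1,c2,p2):
    o1,d1=ray(c1,*p1);o2,d2=ray(c2,*p2);d1/=np.linalg.norm(d1);d2/=np.linalg.norm(d2)
    t=np.linalg.lstsq(np.c_[d1,-d2],o2-o1,rcond=None)[0]; a=o1+t[0]*d1;b=o2+t[1]*d2
    return (a+b)/2,np.linalg.norm(a-b)
def snap(n,f):
    im=arm.capture(n); cv2.imwrite('pics/'+f,im[:,:,::-1]); return im
E
python3 - <<'E'
from h import *
for n in('scene','side','wrist'):
    print(n,cal(n)); snap(n,n+'0.png')
o=arm.get_obs(); print(o, arm.tip_extent)
E
```

```text
scene {'fx': 495.6203333238452, 'fy': 495.6203333238452, 'cx': 324.41053065326264, 'cy': 188.36342621113673, 'k1': 0.004064440372739085, 'xyz': array([1.12025467, 0.13207696, 0.81424025]), 'orientation': array([-2.50934209, -0.00797193,  1.83023469])}
side {'fx': 394.31929389163554, 'fy': 394.31929389163554, 'cx': 320.63726973954914, 'cy': 195.70707311503125, 'k1': 0.021516578314553628, 'xyz': array([0.25949363, 0.55107052, 0.57901051]), 'orientation': array([-2.29222233,  0.00365745, -2.64761765])}
wrist {'fx': 346.1860896293057, 'fy': 346.1860896293057, 'cx': 318.18803037916024, 'cy': 200.28549116555442, 'k1': -0.036105994633593194, 'xyz': array([ 0.28843216, -0.55855459,  0.38361007]), 'orientation': array([ 2.87726454e+00,  1.81512876e-03, -1.20848843e+00])}
{'time_s': 0.15, 'joint_pos': array([-1.38648746e+00,  5.28236832e-01,  1.43360818e+00, -2.24227823e-05,
        1.18140474e+00, -1.78511020e-01]), 'qd': array([-0.00043368, -0.00094628, -0.00338875, -0.00023417, -0.00058035,
       -0.00142064]), 'effort': array([ 7.83116084e-04, -4.40430880e+01, -1.76843315e+01,  6.34006318e-02,
        5.52069338e-02, -9.50670915e-05]), 'eef_pos': array([ 0.22173563, -0.58377138,  0.23880605]), 'tcp_rot': array([-3.13995820e+00, -2.73841399e-04,  3.62828187e-01]), 'force': array([ 0.10009319,  0.26006497, -0.44834942]), 'torque': array([ 0.01625776,  0.00583399, -0.01255482]), 'finger_force': 0.0, 'width': 0.0870657342120385} 0.017
```

View pics/scene0.png

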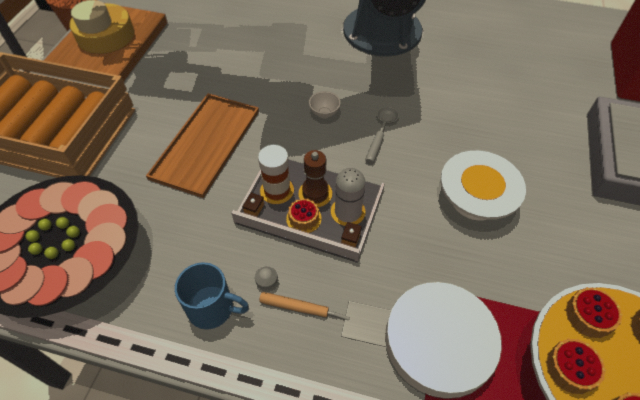

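View pics/side0.png

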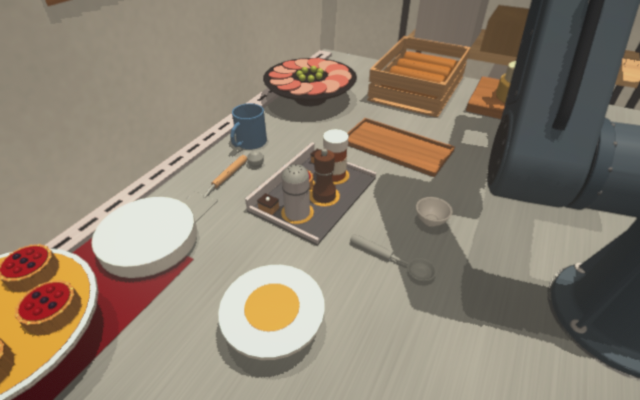

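The scene view shows the jar at (274,175), mill at (315,180), shaker at (350,195) and tartlet at (304,213). The side tray is at (204,145), on -y. The stand is at (483,185), on +y. I'll take enlarged crops to pick points precisely.

Run:
```python
import cv2
a=cv2.imread('pics/scene0.png')[140:260,225:390]; b=cv2.imread('pics/side0.png')[120:245,240:385]
cv2.imwrite('pics/sc1.png',cv2.resize(a,(792,576),interpolation=cv2.INTER_CUBIC)) #4.8
cv2.imwrite('pics/si1.png',cv2.resize(b,(696,600),interpolation=cv2.INTER_CUBIC)) #4.8
```

```text
(no output)
```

View pics/sc1.png

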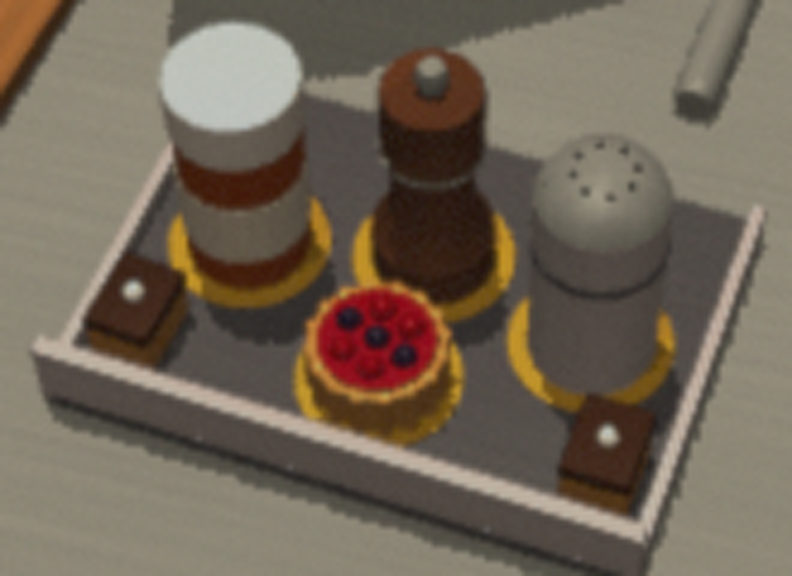

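View pics/si1.png

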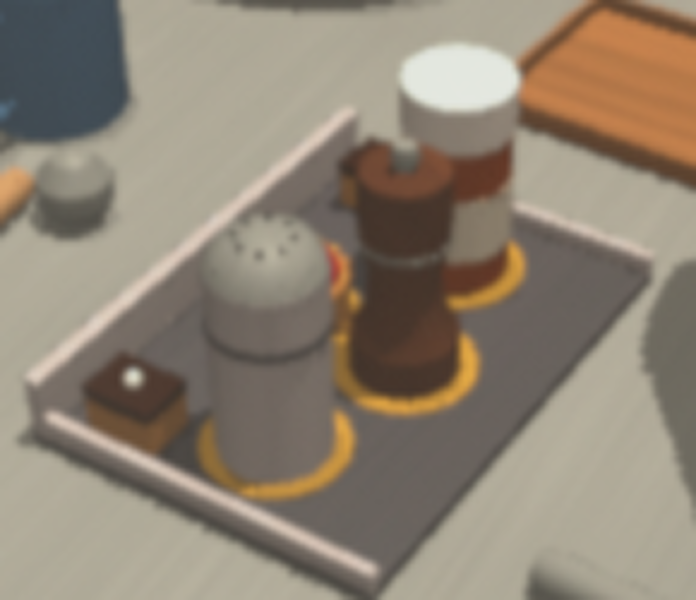

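The crops show jar-lid, mill-knob, shaker-dome, cake and rail features, all clear in both views. I'll triangulate them and fit the bay, side tray and stand.

```bash
cat > m1.py <<'E'
from h import *
cs,cd=cal('scene'),cal('side')
S=lambda u,v:(u/4.8+225,v/4.8+140)
D=lambda u,v:(u/4.8+240,v/4.8+120)
P=dict(jar=(S(232,77),D(460,77)),knob=(S(431,75),D(404,155)),shk=(S(610,170),D(267,238)),cakeL=(S(607,436),D(133,378)),
 railL=(S(757,208),D(378,570)))
for k,(a,b) in P.items():
    p,e=tri(cs,a,cd,b); print(k,p.round(4),'gap',round(e*1e3,1))
print('tart top', atz(cs,*S(377,335),.042), 'cakeR',atz(cs,*S(133,290),.037))
print('bay corners z38: R',atz(cs,*S(38,345),.038),'L',atz(cs,*S(645,540),.038))
print('railR front z18',atz(cd,*D(650,260),.018))
for n,c,pt in(('scene',cs,[(209,97),(258,101),(204,193),(150,180)]),('side',cd,[(363,122),(453,150),(436,172),(347,147)])):
    for p in pt: print('stray',n,p,atz(c,*p,.014).round(4))
# stand: gold ellipse centroid by colour
for n,c,w in(('scene',cs,(440,145,530,225)),('side',cd,(215,265,330,360))):
    im=cv2.imread(f'pics/{n}0.png'); x0,y0,x1,y1=w; hsv=cv2.cvtColor(im[y0:y1,x0:x1],cv2.COLOR_BGR2HSV)
    m=cv2.inRange(hsv,(10,110,120),(35,255,255)); k=max(cv2.findContours(m,0,1)[0],key=cv2.contourArea); M=cv2.moments(k)
    u=M['m10']/M['m00']+x0;v=M['m01']/M['m00']+y0; P[n]=(u,v); print('stand',n,u,v,atz(c,u,v,.058).round(4))
print(tri(cs,P['scene'],cd,P['side']))
E
python3 m1.py
```

```text
jar [ 0.576  -0.1035  0.1125] gap 1.4
knob [ 0.5634 -0.0272  0.122 ] gap 3.2
shk [0.5867 0.0472 0.1193] gap 0.8
cakeL [0.6473 0.0651 0.0338] gap 2.2
railL [0.5093 0.0985 0.014 ] gap 0.8
tart top [ 0.63015994 -0.0320435   0.042     ] cakeR [ 0.63171825 -0.13266823  0.037     ]
bay corners z38: R [ 0.66671351 -0.15918551  0.038     ] L [0.68911878 0.08823912 0.038     ]
railR front z18 [ 0.48829574 -0.13450238  0.018     ]
stray scene (209, 97) [ 0.3693 -0.3361  0.014 ]
stray scene (258, 101) [ 0.3518 -0.2229  0.014 ]
stray scene (204, 193) [ 0.6256 -0.2396  0.014 ]
stray scene (150, 180) [ 0.6241 -0.3573  0.014 ]
stray side (363, 122) [ 0.6086 -0.3385  0.014 ]
stray side (453, 150) [ 0.3571 -0.3198  0.014 ]
stray side (436, 172) [ 0.3692 -0.2127  0.014 ]
stray side (347, 147) [ 0.5954 -0.2085  0.014 ]
stand scene 482.9757495590829 181.87125220458555 [0.4887 0.2849 0.058 ]
stand side 271.41184074457084 307.0307652533609 [0.4868 0.29   0.058 ]
(array([0.48743652, 0.28688689, 0.05509983]), np.float64(0.0034795628898556907))
```

Heights agree to within a few mm (jar 0.112 against 0.118, knob 0.122 against about 0.127). The tray yaw still needs a closer look, so I'm moving the wrist camera above the side tray.

Emit:
carry_out([
  {"fingers": 1, "slide": [0.9, 0.9, 0.3], "angular": [0, 0, 0.8]},
  {"fingers": 1, "slide": [0.9, 0.9, 0.3], "angular": [0, 0, 0.8]},
  {"fingers": 1, "slide": [0.9, 0.9, 0.3], "angular": [0, 0, 0.8]},
  {"fingers": 1, "slide": [0.9, 0.9, 0.3], "angular": [0, 0, 0.8]},
  {"fingers": 1, "slide": [0.9, 0.9, 0.3], "angular": [0, 0, 0.8]},
])

```text
time_s: 0.65
eef_pos: [0.3576, -0.4479, 0.2846]
tcp_rot: [-3.141, -0.0, 0.926]
force: [0.5, 0.2, 0.4]
width: 0.0864
finger_force: 0.0
```

Emit:
carry_out([
  {"fingers": 0.75, "slide": [0.9, 0.9, 0.3], "angular": [0, 0, 0.8]},
  {"fingers": 0.75, "slide": [0.9, 0.9, 0.3], "angular": [0, 0, 0.8]},
  {"fingers": 0.75, "slide": [0.9, 0.9, 0.3], "angular": [0, 0, 0.8]},
  {"fingers": 0.75, "slide": [0.9, 0.9, 0.3], "angular": [0, 0, 0.8]},
  {"fingers": 0.75, "slide": [0.9, 0.9, 0.3], "angular": [0, 0, 0.8]},
])

```text
time_s: 1.15
eef_pos: [0.4926, -0.3128, 0.3296]
tcp_rot: [-3.141, -0.0, 1.484]
force: [-0.2, -1.2, 0.2]
width: 0.0661
finger_force: 0.0
```

Run:
```python
from h import *
import json
c=cal('wrist'); snap('wrist','w1.png'); json.dump({k:np.array(v).tolist() for k,v in c.items()},open('w1.json','w'))
o=arm.get_obs(); print(o['eef_pos'],o['tcp_rot'],o['joint_pos'],o['time_s'],c['xyz'],c['orientation'])
```

```text
[ 0.4969686  -0.308806    0.33140824] [ 3.13584772e+00 -2.84858930e-03  1.49173975e+00] [-0.74977457  0.37982407  1.42106997  0.00596314  1.33797265 -0.67207776] 1.2 [ 0.49878776 -0.24173689  0.47458594] [ 2.87730690e+00  6.36139602e-04 -8.68802045e-02]
```

View pics/w1.png

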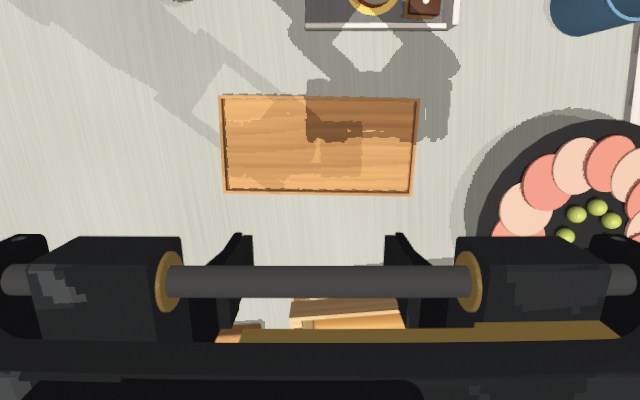

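The wrist view shows the tray corners at (221,95), (419,99), (411,195) and (224,193), with the bay's -y rail at the top. I'll compute the tray pose next, then move to look straight down on the bay.

Run:
```python
from h import *
import json
c=json.load(open('w1.json'));cs=cal('scene');cd=cal('side')
pts=[(220,95),(419,99),(411,195),(224,193)]
W=np.array([atz(c,*p,.014) for p in pts]); print(W.round(4)); print('centre',W.mean(0),'len',np.linalg.norm(W[1]-W[0]),np.linalg.norm(W[2]-W[3]),np.linalg.norm(W[3]-W[0]),'yaw',np.degrees(np.arctan2(*(W[1]-W[0]+W[2]-W[3])[[1,0]])))
for w in W: print(proj(cs,w).round(1),proj(cd,w).round(1))
```

```text
[[ 0.3745 -0.2158  0.014 ]
 [ 0.6284 -0.2428  0.014 ]
 [ 0.6156 -0.3694  0.014 ]
 [ 0.3596 -0.3443  0.014 ]]
centre [ 0.49450535 -0.29309558  0.014     ] len 0.2553277565406157 0.25717987968649697 0.12942336381088562 yaw -5.841841685669951
[257.7 108.4] [434.1 170.6]
[201.9 193.8] [341.2 137. ]
[146.4 175.5] [365.2 116.3]
[207.3  93.5] [454.5 144.8]
```

Emit:
carry_out([
  {"fingers": 0.75, "slide": [0.5, 0.9, 0.5], "angular": [0, 0, 0]},
  {"fingers": 0.75, "slide": [0.5, 0.9, 0.5], "angular": [0, 0, 0]},
  {"fingers": 0.75, "slide": [0.5, 0.9, 0], "angular": [0, 0, 0]},
  {"fingers": 0.75, "slide": [0.5, 0.9, 0], "angular": [0, 0, 0]},
  {"fingers": 0.75, "slide": [0.5, 0.9, 0], "angular": [0, 0, 0]},
])

```text
time_s: 1.7
eef_pos: [0.5671, -0.1782, 0.3594]
tcp_rot: [-3.141, -0.0, 1.479]
force: [0.8, -0.4, -0.3]
width: 0.0653
finger_force: 0.0
```

Emit:
carry_out([
  {"fingers": 0.75, "slide": [0, 0.3, 0], "angular": [0, 0, 0]},
  {"fingers": 0.75, "slide": [0, 0, 0], "angular": [0, 0, 0]},
  {"fingers": 0.75, "slide": [0, 0, 0], "angular": [0, 0, 0]},
  {"fingers": 0.75, "slide": [0, 0, 0], "angular": [0, 0, 0]},
  {"fingers": 0.75, "slide": [0, 0, 0], "angular": [0, 0, 0]},
])

```text
time_s: 2.2
eef_pos: [0.5664, -0.1715, 0.3595]
tcp_rot: [-3.141, 0.0, 1.478]
force: [0.6, -0.1, 0.9]
width: 0.0652
finger_force: 0.0
```

Run:
```python
from h import *
import json
c=cal('wrist'); im=snap('wrist','w2.png'); json.dump({k:np.array(v).tolist() for k,v in c.items()},open('w2.json','w'))
o=arm.get_obs(); print(o['eef_pos'],o['tcp_rot'],c['xyz'],c['orientation'])
for n,p in dict(jar=(.576,-.1035,.116),knob=(.563,-.027,.125),shk=(.587,.047,.12),tart=(.63,-.032,.04)).items(): print(n,proj(c,p))
```

```text
[ 0.56648797 -0.1713826   0.35954634] [-3.14156079e+00  1.99178687e-04  1.47815352e+00] [ 0.57301569 -0.10034269  0.50441185] [ 2.87666947e+00  2.65192367e-04 -9.32785246e-02]
jar [321.28478756 109.33044759]
knob [301.68244941  33.36079069]
shk [318.49605371 -48.50310659]
tart [358.61938292  46.23593548]
```

View pics/w2.png

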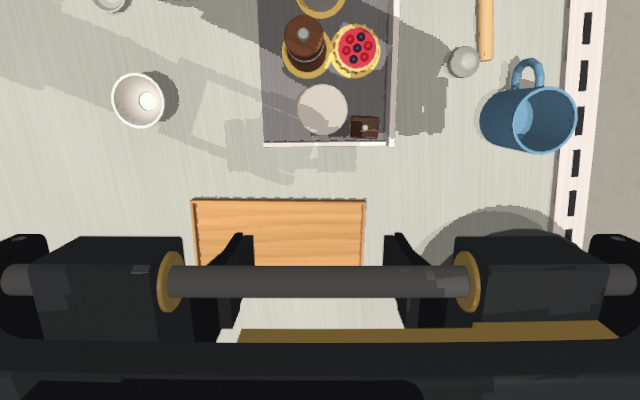

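The jar lid is at (322,110), the knob at (303,34) and the tartlet centre at (356,49), all within 2 px of the fixed-camera predictions. I'll now fuse all of it into a bay pose.

```bash
cat > m2.py <<'E'
from h import *
import json
from scipy.optimize import least_squares
c=json.load(open('w2.json'));cs=cal('scene');cd=cal('side')
S=lambda u,v:(u/4.8+225,v/4.8+140)
D=lambda u,v:(u/4.8+240,v/4.8+120)
print('tri jar',tri(c,(322,110),cs,S(232,77)),'knob',tri(c,(303,34),cs,S(431,75)),'tart',tri(c,(356,48),cs,S(377,335)))
print('tray',atz(c,192,199,.014),atz(c,365,200,.014))
print('bay corner front-y',atz(c,263.5,145,.018),'back-y',atz(c,396,146,.038))
# fit bay pose: bay-frame points -> pixels
O=[(c,(322,110),(-.007,-.075,.118)),(c,(303,34),(-.026,0,.126)),(c,(356,48),(.038,0,.040)),
(cs,S(232,77),(-.007,-.075,.118)),(cs,S(431,75),(-.026,0,.126)),(cs,S(377,337),(.038,0,.040)),(cs,S(608,168),(-.007,.075,.122)),
(cd,D(460,77),(-.007,-.075,.118)),(cd,D(404,155),(-.026,0,.126)),(cd,D(267,238),(-.007,.075,.122))]
def W(q,p):
    C,s=np.cos(q[2]),np.sin(q[2]); return np.array([q[0]+C*p[0]-s*p[1],q[1]+s*p[0]+C*p[1],p[2]])
f=lambda q:np.concatenate([proj(k,W(q,p))-u for k,u,p in O])
r=least_squares(f,[.589,-.03,-.08]); print(r.x,np.degrees(r.x[2])); print(f(r.x).reshape(-1,2).round(1).tolist())
for n,p in dict(front=(-.026,0),left=(-.007,.075),right=(-.007,-.075),rear=(.038,0)).items(): print(n,W(r.x,(*p,.008)).round(4))
E
python3 m2.py
```

```text
tri jar (array([ 0.57658188, -0.10394198,  0.1139766 ]), np.float64(0.0007710719627074983)) knob (array([ 0.56429127, -0.0277732 ,  0.12498742]), np.float64(0.00011067925360720005)) tart (array([ 0.62692384, -0.03322733,  0.03682863]), np.float64(0.00019191029250596197))
tray [ 0.37552984 -0.21353966  0.014     ] [ 0.62897484 -0.23876614  0.014     ]
bay corner front-y [ 0.4919378  -0.14487619  0.018     ] back-y [ 0.67214535 -0.16085892  0.038     ]
[ 0.58964094 -0.02946203 -0.07770398] -4.452110265800783
[[0.1, -0.5], [-0.6, -0.4], [0.7, -1.2], [-0.3, -1.3], [0.3, -0.6], [0.2, -1.0], [-0.3, 0.3], [-0.0, -2.5], [0.5, -2.3], [-0.4, -1.9]]
front [ 0.5637 -0.0274  0.008 ]
left [0.5885 0.0459 0.008 ]
right [ 0.5768 -0.1037  0.008 ]
rear [ 0.6275 -0.0324  0.008 ]
```

The fit residuals are about 1–2 px, and the triangulated heights are plausible. I'm moving above the jar.

Emit:
carry_out([
  {"fingers": 0.77, "slide": [0.07, 0.45, -1], "angular": [0, 0, 0.02]},
  {"fingers": 0.77, "slide": [0.07, 0.45, -1], "angular": [0, 0, 0.02]},
  {"fingers": 0.77, "slide": [0.07, 0.45, -1], "angular": [0, 0, 0.02]},
  {"fingers": 0.77, "slide": [0.07, 0.45, -1], "angular": [0, 0, 0.02]},
  {"fingers": 0.77, "slide": [0.07, 0.45, -1], "angular": [0, 0, 0.02]},
])

```text
time_s: 2.75
eef_pos: [0.5774, -0.103, 0.2086]
tcp_rot: [3.141, 0.0, 1.493]
force: [-0.7, -0.6, -0.4]
width: 0.067
finger_force: 0.0
```

Emit:
carry_out([
  {"fingers": 0.77, "slide": [0, 0, -0.8], "angular": [0, 0, 0]},
  {"fingers": 0.77, "slide": [0, 0, 0], "angular": [0, 0, 0]},
  {"fingers": 0.77, "slide": [0, 0, 0], "angular": [0, 0, 0]},
  {"fingers": 0.77, "slide": [0, 0, 0], "angular": [0, 0, 0]},
  {"fingers": 0.77, "slide": [0, 0, 0], "angular": [0, 0, 0]},
])

```text
time_s: 3.25
eef_pos: [0.5784, -0.1036, 0.1873]
tcp_rot: [3.138, 0.001, 1.493]
force: [0.2, 0.4, 0.5]
width: 0.067
finger_force: 0.0
```

Emit:
carry_out([
  {"fingers": 0.77, "slide": [-0.05, 0, -0.72], "angular": [0, 0, 0]},
  {"fingers": 0.77, "slide": [0, 0, -0.72], "angular": [0, 0, 0]},
  {"fingers": 0.77, "slide": [0, 0, -0.72], "angular": [0, 0, 0]},
  {"fingers": 0.77, "slide": [0, 0, -0.72], "angular": [0, 0, 0]},
  {"fingers": 0.77, "slide": [0, 0, 0], "angular": [0, 0, 0]},
], squeeze=20)

```text
time_s: 3.75
eef_pos: [0.5745, -0.1026, 0.0977]
tcp_rot: [-3.138, -0.001, 1.493]
force: [-0.5, 0.3, -0.5]
width: 0.0671
finger_force: 0.0
```

Emit:
carry_out([
  {"fingers": 0.5, "slide": [0, 0, 0], "angular": [0, 0, 0]},
  {"fingers": 0.5, "slide": [0, 0, 0], "angular": [0, 0, 0]},
  {"fingers": 0.5, "slide": [0, 0, 0], "angular": [0, 0, 0]},
  {"fingers": 0.5, "slide": [0, 0, 0], "angular": [0, 0, 0]},
  {"fingers": 0.5, "slide": [0, 0, 0], "angular": [0, 0, 0]},
])

```text
time_s: 4.25
eef_pos: [0.5771, -0.1033, 0.1008]
tcp_rot: [3.138, 0.001, 1.494]
force: [0.5, -0.1, 6.3]
width: 0.0549
finger_force: 20.0
```

Emit:
carry_out([
  {"fingers": 0.5, "slide": [0, 0, 0.5], "angular": [0, 0, 0]},
  {"fingers": 0.5, "slide": [0, 0, 1], "angular": [0, 0, 0]},
  {"fingers": 0.5, "slide": [0, -0.4, 0.5], "angular": [0, 0, 0]},
  {"fingers": 0.5, "slide": [0.09, -0.9, 0], "angular": [0, 0, 0]},
  {"fingers": 0.5, "slide": [0.09, -0.9, 0], "angular": [0, 0, 0]},
])

```text
time_s: 4.75
eef_pos: [0.5807, -0.1686, 0.1594]
tcp_rot: [-3.141, -0.0, 1.495]
force: [0.9, 0.2, -4.1]
width: 0.0545
finger_force: 20.0
```

Emit:
carry_out([
  {"fingers": 0.5, "slide": [0, -1, 0], "angular": [0, 0, 0]},
  {"fingers": 0.5, "slide": [0, -1, 0], "angular": [0, 0, 0]},
  {"fingers": 0.5, "slide": [0, -1, 0], "angular": [0, 0, 0]},
  {"fingers": 0.5, "slide": [0, -0.9, 0], "angular": [0, 0, 0]},
  {"fingers": 0.5, "slide": [0, -0.5, 0], "angular": [0, 0, 0]},
])

```text
time_s: 5.25
eef_pos: [0.5805, -0.3028, 0.1582]
tcp_rot: [-3.14, -0.0, 1.492]
force: [-0.0, 0.4, -3.8]
width: 0.0542
finger_force: 20.0
```

Emit:
carry_out([
  {"fingers": 0.5, "slide": [0, 0, 0], "angular": [0, 0, 0]},
  {"fingers": 0.5, "slide": [0, 0, -0.6], "angular": [0, 0, 0]},
  {"fingers": 0.5, "slide": [0, 0, -0.6], "angular": [0, 0, 0]},
  {"fingers": 0.5, "slide": [0, 0, 0], "angular": [0, 0, 0]},
  {"fingers": 0.5, "slide": [0, 0, 0], "angular": [0, 0, 0]},
])

```text
time_s: 5.75
eef_pos: [0.5809, -0.299, 0.1227]
tcp_rot: [-3.14, -0.002, 1.495]
force: [0.2, -0.4, -3.7]
width: 0.0544
finger_force: 20.0
```

Emit:
carry_out([
  {"fingers": 0.5, "slide": [0, 0, -0.4], "angular": [0, 0, 0]},
  {"fingers": 0.5, "slide": [0, 0, -0.3], "angular": [0, 0, 0]},
  {"fingers": 0.5, "slide": [0, 0, -0.1], "angular": [0, 0, 0]},
  {"fingers": 0.5, "slide": [0, 0, 0], "angular": [0, 0, 0]},
  {"fingers": 0.5, "slide": [0, 0, 0], "angular": [0, 0, 0]},
])

```text
time_s: 6.25
eef_pos: [0.5813, -0.3009, 0.0992]
tcp_rot: [3.141, 0.0, 1.494]
force: [-0.3, 0.1, -3.3]
width: 0.0547
finger_force: 20.0
```

Emit:
carry_out([
  {"fingers": 0.5, "slide": [0, 0, -0.05], "angular": [0, 0, 0]},
  {"fingers": 0.5, "slide": [0, 0, 0], "angular": [0, 0, 0]},
  {"fingers": 0.5, "slide": [0, 0, 0], "angular": [0, 0, 0]},
  {"fingers": 0.5, "slide": [0, 0, 0], "angular": [0, 0, 0]},
  {"fingers": 0.5, "slide": [0, 0, 0], "angular": [0, 0, 0]},
])

```text
time_s: 6.75
eef_pos: [0.5813, -0.3008, 0.0978]
tcp_rot: [3.141, 0.0, 1.494]
force: [-0.4, 0.1, -3.8]
width: 0.0547
finger_force: 20.0
```

Emit:
carry_out([
  {"fingers": 0.5, "slide": [0, 0, -0.05], "angular": [0, 0, 0]},
  {"fingers": 0.5, "slide": [0, 0, 0], "angular": [0, 0, 0]},
  {"fingers": 0.5, "slide": [0, 0, 0], "angular": [0, 0, 0]},
  {"fingers": 0.5, "slide": [0, 0, 0], "angular": [0, 0, 0]},
  {"fingers": 0.5, "slide": [0, 0, 0], "angular": [0, 0, 0]},
])

```text
time_s: 7.25
eef_pos: [0.5814, -0.301, 0.0968]
tcp_rot: [3.141, 0.0, 1.494]
force: [-0.3, -0.1, 4.6]
width: 0.0545
finger_force: 20.0
```

Emit:
carry_out([
  {"fingers": 0.8, "slide": [0, 0, 0], "angular": [0, 0, 0]},
  {"fingers": 0.8, "slide": [0, 0, 0], "angular": [0, 0, 0]},
  {"fingers": 0.8, "slide": [0, 0, 0], "angular": [0, 0, 0]},
  {"fingers": 0.8, "slide": [0, 0, 0.5], "angular": [0, 0, 0]},
  {"fingers": 0.8, "slide": [0, 0, 1], "angular": [0, 0, 0]},
])

```text
time_s: 7.75
eef_pos: [0.5797, -0.2997, 0.1396]
tcp_rot: [-3.137, -0.003, 1.494]
force: [-0.4, -0.3, 0.1]
width: 0.0692
finger_force: 0.0
```

Emit:
carry_out([
  {"fingers": 0.7, "slide": [0, 0, 1], "angular": [0, 0, 0]},
  {"fingers": 0.7, "slide": [-0.1, 1, 0.8], "angular": [0, 0, 0]},
  {"fingers": 0.7, "slide": [-0.1, 1, 0], "angular": [0, 0, 0]},
  {"fingers": 0.7, "slide": [-0.1, 1, 0], "angular": [0, 0, 0]},
  {"fingers": 0.7, "slide": [-0.1, 1, 0], "angular": [0, 0, 0]},
])

```text
time_s: 8.25
eef_pos: [0.5694, -0.18, 0.1967]
tcp_rot: [3.14, 0.001, 1.493]
force: [0.3, -1.6, -0.1]
width: 0.0613
finger_force: 0.0
```

Emit:
carry_out([
  {"fingers": 0.7, "slide": [-0.1, 1, 0], "angular": [0, 0, 0]},
  {"fingers": 0.7, "slide": [-0.07, 1, 0], "angular": [0, 0, 0]},
  {"fingers": 0.7, "slide": [0, 1, 0], "angular": [0, 0, 0]},
  {"fingers": 0.7, "slide": [0, 1, 0], "angular": [0, 0, 0]},
  {"fingers": 0.7, "slide": [0, 1, 0], "angular": [0, 0, 0]},
])

```text
time_s: 8.75
eef_pos: [0.5644, -0.0297, 0.1964]
tcp_rot: [3.14, 0.0, 1.494]
force: [0.8, -0.1, -0.3]
width: 0.0611
finger_force: 0.0
```

Emit:
carry_out([
  {"fingers": 0.7, "slide": [0, 0.11, 0], "angular": [0, 0, 0]},
  {"fingers": 0.7, "slide": [0, 0, 0], "angular": [0, 0, 0]},
  {"fingers": 0.7, "slide": [0, 0, 0], "angular": [0, 0, 0]},
  {"fingers": 0.7, "slide": [0, 0, 0], "angular": [0, 0, 0]},
  {"fingers": 0.7, "slide": [0, 0, 0], "angular": [0, 0, 0]},
])

```text
time_s: 9.25
eef_pos: [0.5643, -0.0286, 0.1952]
tcp_rot: [3.141, 0.0, 1.492]
force: [0.1, -0.3, 0.3]
width: 0.0611
finger_force: 0.0
```

Emit:
carry_out([
  {"fingers": 0.7, "slide": [0, 0.03, -0.81], "angular": [0, 0, 0]},
  {"fingers": 0.7, "slide": [0, 0, -0.81], "angular": [0, 0, 0]},
  {"fingers": 0.7, "slide": [0, 0, -0.81], "angular": [0, 0, 0]},
  {"fingers": 0.7, "slide": [0, 0, -0.81], "angular": [0, 0, 0]},
  {"fingers": 0.7, "slide": [0, 0, 0], "angular": [0, 0, 0]},
])

```text
time_s: 9.75
eef_pos: [0.5618, -0.0268, 0.095]
tcp_rot: [-3.135, -0.001, 1.493]
force: [-0.4, -0.1, -0.0]
width: 0.0609
finger_force: 0.0
```

Emit:
carry_out([
  {"fingers": 0.35, "slide": [0, 0, 0], "angular": [0, 0, 0]},
  {"fingers": 0.35, "slide": [0, 0, 0], "angular": [0, 0, 0]},
  {"fingers": 0.35, "slide": [0, 0, 0], "angular": [0, 0, 0]},
  {"fingers": 0.35, "slide": [0, 0, 0], "angular": [0, 0, 0]},
  {"fingers": 0.35, "slide": [0, 0, 0], "angular": [0, 0, 0]},
])

```text
time_s: 10.25
eef_pos: [0.5648, -0.0268, 0.0992]
tcp_rot: [3.139, 0.001, 1.494]
force: [-1.3, -1.0, 6.8]
width: 0.0411
finger_force: 20.0
```

Emit:
carry_out([
  {"fingers": 0.35, "slide": [0, 0, 0], "angular": [0, 0, 0]},
  {"fingers": 0.35, "slide": [0, 0, 0.5], "angular": [0, 0, 0]},
  {"fingers": 0.35, "slide": [0, 0, 1], "angular": [0, 0, 0]},
  {"fingers": 0.35, "slide": [0, -0.44, 0.5], "angular": [0, 0, 0]},
  {"fingers": 0.35, "slide": [-0.13, -0.9, 0], "angular": [0, 0, 0]},
])

```text
time_s: 10.75
eef_pos: [0.5618, -0.0659, 0.1602]
tcp_rot: [3.137, 0.0, 1.497]
force: [1.1, 0.1, -2.9]
width: 0.0412
finger_force: 20.0
```

Emit:
carry_out([
  {"fingers": 0.35, "slide": [-0.2, -1, 0], "angular": [0, 0, 0]},
  {"fingers": 0.35, "slide": [-0.3, -1, 0], "angular": [0, 0, 0]},
  {"fingers": 0.35, "slide": [-0.3, -1, 0], "angular": [0, 0, 0]},
  {"fingers": 0.35, "slide": [-0.3, -1, 0], "angular": [0, 0, 0]},
  {"fingers": 0.35, "slide": [-0.3, -1, 0], "angular": [0, 0, 0]},
])

```text
time_s: 11.25
eef_pos: [0.5174, -0.2175, 0.1575]
tcp_rot: [-3.141, -0.001, 1.494]
force: [0.3, -0.8, -2.4]
width: 0.0413
finger_force: 20.0
```

Emit:
carry_out([
  {"fingers": 0.35, "slide": [-0.3, -1, 0], "angular": [0, 0, 0]},
  {"fingers": 0.35, "slide": [-0.3, -1, 0], "angular": [0, 0, 0]},
  {"fingers": 0.35, "slide": [-0.2, -0.5, 0], "angular": [0, 0, 0]},
  {"fingers": 0.35, "slide": [0, 0, -0.5], "angular": [0, 0, 0]},
  {"fingers": 0.35, "slide": [0, 0, -0.5], "angular": [0, 0, 0]},
])

```text
time_s: 11.75
eef_pos: [0.494, -0.292, 0.1277]
tcp_rot: [3.141, -0.0, 1.492]
force: [1.2, 0.3, -2.6]
width: 0.0413
finger_force: 20.0
```

Emit:
carry_out([
  {"fingers": 0.35, "slide": [0, 0, -0.5], "angular": [0, 0, 0]},
  {"fingers": 0.35, "slide": [0, 0, -0.3], "angular": [0, 0, 0]},
  {"fingers": 0.35, "slide": [0, 0, -0.2], "angular": [0, 0, 0]},
  {"fingers": 0.35, "slide": [0, 0, 0], "angular": [0, 0, 0]},
  {"fingers": 0.35, "slide": [0, 0, 0], "angular": [0, 0, 0]},
])

```text
time_s: 12.25
eef_pos: [0.4945, -0.2918, 0.0982]
tcp_rot: [3.141, 0.0, 1.494]
force: [0.4, 0.8, -3.1]
width: 0.0415
finger_force: 20.0
```

Emit:
carry_out([
  {"fingers": 0.35, "slide": [0, 0, -0.05], "angular": [0, 0, 0]},
  {"fingers": 0.35, "slide": [0, 0, -0.04], "angular": [0, 0, 0]},
  {"fingers": 0.35, "slide": [0, 0, 0], "angular": [0, 0, 0]},
  {"fingers": 0.35, "slide": [0, 0, 0], "angular": [0, 0, 0]},
  {"fingers": 0.35, "slide": [0, 0, 0], "angular": [0, 0, 0]},
])

```text
time_s: 12.75
eef_pos: [0.4943, -0.2919, 0.0954]
tcp_rot: [3.141, 0.0, 1.494]
force: [-0.2, -0.4, -2.3]
width: 0.0414
finger_force: 20.0
```

Emit:
carry_out([
  {"fingers": 0.35, "slide": [0, 0, -0.03], "angular": [0, 0, 0]},
  {"fingers": 0.35, "slide": [0, 0, 0], "angular": [0, 0, 0]},
  {"fingers": 0.35, "slide": [0, 0, 0], "angular": [0, 0, 0]},
  {"fingers": 0.35, "slide": [0, 0, 0], "angular": [0, 0, 0]},
  {"fingers": 0.35, "slide": [0, 0, 0], "angular": [0, 0, 0]},
])

```text
time_s: 13.25
eef_pos: [0.4943, -0.292, 0.0953]
tcp_rot: [3.141, 0.001, 1.494]
force: [-2.1, 0.1, 5.9]
width: 0.0416
finger_force: 20.0
```

Emit:
carry_out([
  {"fingers": 0.7, "slide": [0, 0, 0], "angular": [0, 0, 0]},
  {"fingers": 0.7, "slide": [0, 0, 0], "angular": [0, 0, 0]},
  {"fingers": 0.7, "slide": [0, 0, 0], "angular": [0, 0, 0]},
  {"fingers": 0.7, "slide": [0, 0, 0.5], "angular": [0, 0, 0]},
  {"fingers": 0.7, "slide": [0, 0, 1], "angular": [0, 0, 0]},
])

```text
time_s: 13.75
eef_pos: [0.4929, -0.2907, 0.1375]
tcp_rot: [-3.137, -0.004, 1.494]
force: [-0.2, -0.1, -0.3]
width: 0.0605
finger_force: 0.0
```

Emit:
carry_out([
  {"fingers": 0.77, "slide": [0, 0, 1], "angular": [0, 0, 0]},
  {"fingers": 0.77, "slide": [0, 0.7, 1], "angular": [0, 0, 0]},
  {"fingers": 0.77, "slide": [0.3, 1, 0], "angular": [0, 0, 0]},
  {"fingers": 0.77, "slide": [0.3, 1, 0], "angular": [0, 0, 0]},
  {"fingers": 0.77, "slide": [0.3, 1, 0], "angular": [0, 0, 0]},
])

```text
time_s: 14.25
eef_pos: [0.5216, -0.1799, 0.1997]
tcp_rot: [3.141, 0.0, 1.493]
force: [-0.2, 0.7, -0.5]
width: 0.0668
finger_force: 0.0
```

Emit:
carry_out([
  {"fingers": 0.77, "slide": [0.3, 1, 0], "angular": [0, 0, 0]},
  {"fingers": 0.77, "slide": [0.3, 1, 0], "angular": [0, 0, 0]},
  {"fingers": 0.77, "slide": [0.3, 1, 0], "angular": [0, 0, 0]},
  {"fingers": 0.77, "slide": [0.3, 1, 0], "angular": [0, 0, 0]},
  {"fingers": 0.77, "slide": [0.3, 1, 0], "angular": [0, 0, 0]},
])

```text
time_s: 14.75
eef_pos: [0.5665, -0.0295, 0.1992]
tcp_rot: [3.142, -0.0, 1.494]
force: [-0.3, -0.0, -0.0]
width: 0.067
finger_force: 0.0
```

Emit:
carry_out([
  {"fingers": 0.77, "slide": [0.3, 1, 0], "angular": [0, 0, 0]},
  {"fingers": 0.77, "slide": [0.3, 1, 0], "angular": [0, 0, 0]},
  {"fingers": 0.77, "slide": [0.14, 0.57, 0], "angular": [0, 0, 0]},
  {"fingers": 0.77, "slide": [0, 0, 0], "angular": [0, 0, 0]},
  {"fingers": 0.77, "slide": [0, 0, 0], "angular": [0, 0, 0]},
])

```text
time_s: 15.25
eef_pos: [0.5882, 0.0463, 0.199]
tcp_rot: [-3.141, 0.001, 1.495]
force: [0.2, -0.1, -0.5]
width: 0.0671
finger_force: 0.0
```

Emit:
carry_out([
  {"fingers": 0.77, "slide": [0, 0, -0.8], "angular": [0, 0, 0]},
  {"fingers": 0.77, "slide": [0, 0, -1], "angular": [0, 0, 0]},
  {"fingers": 0.77, "slide": [0, 0, -1], "angular": [0, 0, 0]},
  {"fingers": 0.77, "slide": [0, 0, -0.6], "angular": [0, 0, 0]},
  {"fingers": 0.77, "slide": [0, 0, -0.3], "angular": [0, 0, 0]},
])

```text
time_s: 15.75
eef_pos: [0.5871, 0.0449, 0.0864]
tcp_rot: [-3.138, 0.0, 1.492]
force: [0.1, -0.5, 0.5]
width: 0.0667
finger_force: 0.0
```

Emit:
carry_out([
  {"fingers": 0.77, "slide": [0, 0, 0], "angular": [0, 0, 0]},
  {"fingers": 0.45, "slide": [0, 0, 0], "angular": [0, 0, 0]},
  {"fingers": 0.45, "slide": [0, 0, 0], "angular": [0, 0, 0]},
  {"fingers": 0.45, "slide": [0, 0, 0], "angular": [0, 0, 0]},
  {"fingers": 0.45, "slide": [0, 0, 0], "angular": [0, 0, 0]},
])

```text
time_s: 16.25
eef_pos: [0.5894, 0.0461, 0.0896]
tcp_rot: [3.139, 0.0, 1.494]
force: [-0.5, -0.5, 3.3]
width: 0.0525
finger_force: 20.0
```

Emit:
carry_out([
  {"fingers": 0.45, "slide": [0, 0, 0.5], "angular": [0, 0, 0]},
  {"fingers": 0.45, "slide": [0, 0, 1], "angular": [0, 0, 0]},
  {"fingers": 0.45, "slide": [-0.25, -0.37, 0.5], "angular": [0, 0, 0]},
  {"fingers": 0.45, "slide": [-0.5, -0.8, 0], "angular": [0, 0, 0]},
  {"fingers": 0.45, "slide": [-0.5, -0.9, 0], "angular": [0, 0, 0]},
])

```text
time_s: 16.75
eef_pos: [0.5505, -0.0156, 0.1489]
tcp_rot: [3.141, 0.0, 1.496]
force: [0.3, 0.5, -2.6]
width: 0.0525
finger_force: 20.0
```

Emit:
carry_out([
  {"fingers": 0.45, "slide": [-0.6, -1, 0], "angular": [0, 0, 0]},
  {"fingers": 0.45, "slide": [-0.6, -1, 0], "angular": [0, 0, 0]},
  {"fingers": 0.45, "slide": [-0.6, -1, 0], "angular": [0, 0, 0]},
  {"fingers": 0.45, "slide": [-0.6, -1, 0], "angular": [0, 0, 0]},
  {"fingers": 0.45, "slide": [-0.6, -1, 0], "angular": [0, 0, 0]},
])

```text
time_s: 17.25
eef_pos: [0.4598, -0.1664, 0.1483]
tcp_rot: [-3.141, -0.0, 1.494]
force: [-0.8, -0.7, -3.6]
width: 0.0523
finger_force: 20.0
```

Emit:
carry_out([
  {"fingers": 0.45, "slide": [-0.6, -1, 0], "angular": [0, 0, 0]},
  {"fingers": 0.45, "slide": [-0.6, -1, 0], "angular": [0, 0, 0]},
  {"fingers": 0.45, "slide": [-0.4, -1, 0], "angular": [0, 0, 0]},
  {"fingers": 0.45, "slide": [-0.2, -0.6, 0], "angular": [0, 0, 0]},
  {"fingers": 0.45, "slide": [0, -0.3, 0], "angular": [0, 0, 0]},
])

```text
time_s: 17.75
eef_pos: [0.4061, -0.2842, 0.1483]
tcp_rot: [-3.141, 0.0, 1.491]
force: [0.3, 0.3, -2.8]
width: 0.0527
finger_force: 20.0
```

Emit:
carry_out([
  {"fingers": 0.45, "slide": [0, 0, -0.5], "angular": [0, 0, 0]},
  {"fingers": 0.45, "slide": [0, 0, -0.7], "angular": [0, 0, 0]},
  {"fingers": 0.45, "slide": [0, 0, -0.5], "angular": [0, 0, 0]},
  {"fingers": 0.45, "slide": [0, 0, -0.3], "angular": [0, 0, 0]},
  {"fingers": 0.45, "slide": [0, 0, 0], "angular": [0, 0, 0]},
])

```text
time_s: 18.25
eef_pos: [0.4067, -0.2816, 0.0873]
tcp_rot: [-3.14, -0.002, 1.495]
force: [0.3, 0.3, -3.2]
width: 0.0524
finger_force: 20.0
```

Emit:
carry_out([
  {"fingers": 0.45, "slide": [0, 0, -0.05], "angular": [0, 0, 0]},
  {"fingers": 0.45, "slide": [0, 0, 0], "angular": [0, 0, 0]},
  {"fingers": 0.45, "slide": [0, 0, 0], "angular": [0, 0, 0]},
  {"fingers": 0.45, "slide": [0, 0, 0], "angular": [0, 0, 0]},
  {"fingers": 0.45, "slide": [0, 0, 0], "angular": [0, 0, 0]},
])

```text
time_s: 18.75
eef_pos: [0.4071, -0.2829, 0.0872]
tcp_rot: [3.141, 0.001, 1.494]
force: [-0.5, -0.9, -2.9]
width: 0.0524
finger_force: 20.0
```

Emit:
carry_out([
  {"fingers": 0.45, "slide": [0, 0, -0.05], "angular": [0, 0, 0]},
  {"fingers": 0.45, "slide": [0, 0, -0.02], "angular": [0, 0, 0]},
  {"fingers": 0.45, "slide": [0, 0, 0], "angular": [0, 0, 0]},
  {"fingers": 0.45, "slide": [0, 0, 0], "angular": [0, 0, 0]},
  {"fingers": 0.45, "slide": [0, 0, 0], "angular": [0, 0, 0]},
])

```text
time_s: 19.25
eef_pos: [0.4071, -0.283, 0.0856]
tcp_rot: [3.141, 0.001, 1.494]
force: [-0.3, 0.7, 5.4]
width: 0.0525
finger_force: 20.0
```

Emit:
carry_out([
  {"fingers": 0.45, "slide": [0, 0, -0.02], "angular": [0, 0, 0]},
  {"fingers": 0.45, "slide": [0, 0, 0], "angular": [0, 0, 0]},
  {"fingers": 0.45, "slide": [0, 0, 0], "angular": [0, 0, 0]},
  {"fingers": 0.45, "slide": [0, 0, 0], "angular": [0, 0, 0]},
  {"fingers": 0.45, "slide": [0, 0, 0], "angular": [0, 0, 0]},
])

```text
time_s: 19.75
eef_pos: [0.407, -0.283, 0.0855]
tcp_rot: [3.141, 0.001, 1.494]
force: [-3.2, 1.6, 10.0]
width: 0.0527
finger_force: 20.0
```

Emit:
carry_out([
  {"fingers": 0.77, "slide": [0, 0, 0.05], "angular": [0, 0, 0]},
  {"fingers": 0.77, "slide": [0, 0, 0], "angular": [0, 0, 0]},
  {"fingers": 0.77, "slide": [0, 0, 0], "angular": [0, 0, 0]},
  {"fingers": 0.77, "slide": [0, 0, 0.6], "angular": [0, 0, 0]},
  {"fingers": 0.77, "slide": [0, 0, 1], "angular": [0, 0, 0]},
])

```text
time_s: 20.25
eef_pos: [0.4059, -0.2818, 0.1324]
tcp_rot: [-3.138, -0.004, 1.494]
force: [-1.1, -0.8, -0.0]
width: 0.0666
finger_force: 0.0
```

Emit:
carry_out([
  {"fingers": 1, "slide": [0, 0, 1], "angular": [0, 0, 0]},
  {"fingers": 1, "slide": [0, 0.4, 1], "angular": [0, 0, 0]},
  {"fingers": 1, "slide": [0.5, 0.6, 1], "angular": [0, 0, 0]},
  {"fingers": 1, "slide": [0.9, 0.6, 0.9], "angular": [0, 0, 0]},
  {"fingers": 1, "slide": [1, 0.6, 0.8], "angular": [0, 0, 0]},
])

```text
time_s: 20.75
eef_pos: [0.4792, -0.2162, 0.2761]
tcp_rot: [3.141, 0.0, 1.493]
force: [0.6, -1.7, -0.1]
width: 0.0862
finger_force: 0.0
```

Emit:
carry_out([
  {"fingers": 1, "slide": [1, 0.6, 0.8], "angular": [0, 0, 0]},
  {"fingers": 1, "slide": [1, 0.6, 0], "angular": [0, 0, 0]},
  {"fingers": 1, "slide": [1, 0.6, 0], "angular": [0, 0, 0]},
  {"fingers": 1, "slide": [1, 0.6, 0], "angular": [0, 0, 0]},
  {"fingers": 1, "slide": [0.9, 0.5, 0], "angular": [0, 0, 0]},
])

```text
time_s: 21.25
eef_pos: [0.6271, -0.1285, 0.2981]
tcp_rot: [-3.141, -0.0, 1.494]
force: [0.5, -0.7, 0.4]
width: 0.0868
finger_force: 0.0
```

Emit:
carry_out([
  {"fingers": 1, "slide": [0, 0, 0], "angular": [0, 0, 0]},
  {"fingers": 1, "slide": [0, 0, 0], "angular": [0, 0, 0]},
  {"fingers": 1, "slide": [0, 0, 0], "angular": [0, 0, 0]},
  {"fingers": 1, "slide": [0, 0, 0], "angular": [0, 0, 0]},
  {"fingers": 1, "slide": [0, 0, 0], "angular": [0, 0, 0]},
])

```text
time_s: 21.75
eef_pos: [0.6252, -0.1305, 0.2988]
tcp_rot: [-3.141, 0.0, 1.492]
force: [0.5, 0.2, -0.3]
width: 0.087
finger_force: 0.0
```

```bash
cat > look.py <<'E'
from h import *
import json,sys
n=sys.argv[1]
c=cal('wrist'); im=snap('wrist',n+'.png'); json.dump({k:np.array(v).tolist() for k,v in c.items()},open(n+'.json','w'))
o=arm.get_obs(); print(o['eef_pos'],o['tcp_rot'],o['joint_pos'].round(2))
E
python3 look.py w3
python3 - <<'E'
from h import *
im=snap('scene','s3.png'); a=cv2.imread('pics/s3.png')[70:260,140:400]; w=cv2.imread('pics/w3.png')[0:250,150:500]
cv2.imwrite('pics/c3.png',np.vstack([cv2.resize(a,(410,300)),cv2.resize(w,(410,293))]))
E
```

```text
[ 0.62536308 -0.1304228   0.29887858] [3.14158763e+00 5.92314868e-05 1.49260204e+00] [-0.38  0.49  1.33 -0.    1.33 -0.3 ]
```

View pics/c3.png

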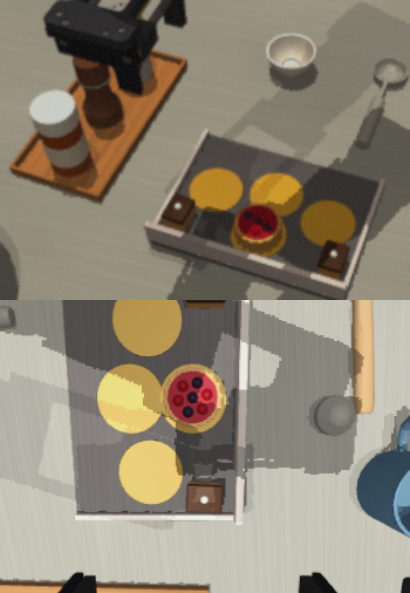

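All three stand upright in the side tray and the discs are clear, with the tartlet at about (314,83) in w3. I'll measure the discs and tartlet by colour.

```bash
cat > m3.py <<'E'
from h import *
import json
c=json.load(open('w3.json')); im=cv2.imread('pics/w3.png'); hsv=cv2.cvtColor(im,cv2.COLOR_BGR2HSV)
def blob(m,p,name,z,r=48):
    msk=np.zeros(m.shape,np.uint8); cv2.circle(msk,p,r,255,-1); m=cv2.morphologyEx(m&msk,cv2.MORPH_OPEN,np.ones((3,3)))
    k=max(cv2.findContours(m,0,1)[0],key=cv2.contourArea); h=cv2.convexHull(k).reshape(-1,2)
    W=np.array([atz(c,*q,z) for q in h]); (x,y),rad=cv2.minEnclosingCircle((W[:,:2]*1000).astype(np.float32))
    M=cv2.moments(k); print(name,'enc',round(x,1),round(y,1),'dia',round(2*rad,1),'cent',atz(c,M['m10']/M['m00'],M['m01']/M['m00'],z).round(4),cv2.contourArea(k))
g=cv2.inRange(hsv,(15,90,90),(32,255,255))
blob(g,(279,147),'right',.008,36);blob(g,(260,84),'front',.008,36);blob(g,(275,22),'left',.008,36)
red=cv2.inRange(hsv,(0,120,60),(9,255,255))|cv2.inRange(hsv,(160,90,40),(180,255,255))
blob(red,(314,83),'tart berries',.040,30)
cs=cal('scene'); s=cv2.imread('pics/scene0.png')
E
python3 m3.py
```

```text
right enc 577.0 -103.8 dia 68.6 cent [ 0.5771 -0.1033  0.008 ] 2263.5
front enc 568.1 -27.3 dia 76.3 cent [ 0.5659 -0.0271  0.008 ] 2694.0
left enc 589.2 45.6 dia 68.8 cent [0.5888 0.0404 0.008 ] 2347.0
tart berries enc 627.9 -33.0 dia 47.5 cent [ 0.6279 -0.0329  0.04  ] 1428.5
```

The discs match the fit within 1–2 mm, and the tartlet is at (0.628, -0.0325). I'm rotating to close along the bay's y and moving over it.

Emit:
carry_out([
  {"fingers": 1, "slide": [0.02, 0.22, -0.4], "angular": [0, 0, 0.75]},
  {"fingers": 1, "slide": [0.02, 0.22, -0.4], "angular": [0, 0, 0.75]},
  {"fingers": 1, "slide": [0.02, 0.22, -0.4], "angular": [0, 0, 0.75]},
  {"fingers": 1, "slide": [0.02, 0.22, -0.4], "angular": [0, 0, 0.75]},
  {"fingers": 1, "slide": [0, 0.22, -0.4], "angular": [0, 0, 0.75]},
])

```text
time_s: 22.35
eef_pos: [0.6283, -0.0968, 0.2384]
tcp_rot: [3.141, 0.0, 2.021]
force: [0.3, 0.3, 0.4]
width: 0.0876
finger_force: 0.0
```

Emit:
carry_out([
  {"fingers": 1, "slide": [0, 0.22, -0.4], "angular": [0, 0, 0.75]},
  {"fingers": 1, "slide": [0, 0.22, -0.4], "angular": [0, 0, 0.75]},
  {"fingers": 1, "slide": [0, 0.22, -0.4], "angular": [0, 0, 0.75]},
  {"fingers": 1, "slide": [0, 0.22, -0.4], "angular": [0, 0, 0.75]},
  {"fingers": 1, "slide": [0, 0.22, -0.4], "angular": [0, 0, 0.75]},
])

```text
time_s: 22.85
eef_pos: [0.6283, -0.0639, 0.1784]
tcp_rot: [3.141, 0.0, 2.545]
force: [-0.1, -0.1, 0.1]
width: 0.0871
finger_force: 0.0
```

Emit:
carry_out([
  {"fingers": 1, "slide": [0, 0.22, -0.4], "angular": [0, 0, 0.75]},
  {"fingers": 1, "slide": [0, 0.22, -0.4], "angular": [0, 0, 0.75]},
  {"fingers": 1, "slide": [0, 0.22, -0.4], "angular": [0, 0, 0.75]},
  {"fingers": 1, "slide": [0, 0.22, -0.4], "angular": [0, 0, 0.75]},
  {"fingers": 1, "slide": [0, 0.22, -0.4], "angular": [0, 0, 0.75]},
])

```text
time_s: 23.35
eef_pos: [0.6284, -0.0309, 0.1184]
tcp_rot: [-3.142, 0.001, 3.068]
force: [-1.2, 0.5, -0.7]
width: 0.0867
finger_force: 0.0
```

Emit:
carry_out([
  {"fingers": 1, "slide": [0, 0, 0], "angular": [0, 0, 0]},
  {"fingers": 1, "slide": [0, 0, 0], "angular": [0, 0, 0]},
  {"fingers": 1, "slide": [0, 0, 0], "angular": [0, 0, 0]},
  {"fingers": 1, "slide": [0, 0, 0], "angular": [0, 0, 0]},
  {"fingers": 1, "slide": [0, 0, 0], "angular": [0, 0, 0]},
])

```text
time_s: 23.85
eef_pos: [0.6287, -0.0312, 0.1193]
tcp_rot: [-3.141, 0.001, 3.064]
force: [-1.1, 0.6, -0.0]
width: 0.087
finger_force: 0.0
```

Emit:
carry_out([
  {"fingers": 1, "slide": [-0.03, -0.04, -1], "angular": [0, 0, 0]},
  {"fingers": 1, "slide": [0, 0, -0.9], "angular": [0, 0, 0]},
  {"fingers": 1, "slide": [0, 0, -0.6], "angular": [0, 0, 0]},
  {"fingers": 1, "slide": [0, 0, -0.3], "angular": [0, 0, 0]},
  {"fingers": 1, "slide": [0, 0, -0.1], "angular": [0, 0, 0]},
])

```text
time_s: 24.35
eef_pos: [0.6271, -0.032, 0.0309]
tcp_rot: [3.141, -0.001, 3.064]
force: [0.0, 0.8, -0.3]
width: 0.087
finger_force: 0.0
```

Emit:
carry_out([
  {"fingers": 1, "slide": [0, 0, -0.1], "angular": [0, 0, 0]},
  {"fingers": 1, "slide": [0, 0, 0], "angular": [0, 0, 0]},
  {"fingers": 0.5, "slide": [0, 0, 0], "angular": [0, 0, 0]},
  {"fingers": 0.5, "slide": [0, 0, 0], "angular": [0, 0, 0]},
  {"fingers": 0.5, "slide": [0, 0, 0], "angular": [0, 0, 0]},
], squeeze=10)

```text
time_s: 24.85
eef_pos: [0.6278, -0.032, 0.0292]
tcp_rot: [-3.141, 0.001, 3.065]
force: [-0.6, 0.7, 0.1]
width: 0.0705
finger_force: 0.0
```

Emit:
carry_out([
  {"fingers": 0.5, "slide": [0, 0, 0], "angular": [0, 0, 0]},
  {"fingers": 0.5, "slide": [0, 0, 0], "angular": [0, 0, 0]},
  {"fingers": 0.5, "slide": [0, 0, 0], "angular": [0, 0, 0]},
  {"fingers": 0.5, "slide": [0, 0, 0], "angular": [0, 0, 0]},
  {"fingers": 0.5, "slide": [0, 0, 0], "angular": [0, 0, 0]},
])

```text
time_s: 25.35
eef_pos: [0.6275, -0.032, 0.0288]
tcp_rot: [-3.142, 0.0, 3.065]
force: [-0.5, -0.4, 2.6]
width: 0.0557
finger_force: 10.0
```

Emit:
carry_out([
  {"fingers": 0.5, "slide": [0, 0, 0.4], "angular": [0, 0, 0]},
  {"fingers": 0.5, "slide": [0, 0, 0.8], "angular": [0, 0, 0]},
  {"fingers": 0.5, "slide": [0, 0, 1], "angular": [0, 0, 0]},
  {"fingers": 0.5, "slide": [0, 0.2, 1], "angular": [0, 0, 0]},
  {"fingers": 0.5, "slide": [0, 0.6, 1], "angular": [0, 0, 0]},
])

```text
time_s: 25.85
eef_pos: [0.6274, -0.0091, 0.1562]
tcp_rot: [-3.141, 0.0, 3.062]
force: [0.2, 0.1, -1.1]
width: 0.0559
finger_force: 10.0
```

Emit:
carry_out([
  {"fingers": 0.5, "slide": [-0.1, 0.9, 0.5], "angular": [0, 0, 0]},
  {"fingers": 0.5, "slide": [-0.1, 1, 0], "angular": [0, 0, 0]},
  {"fingers": 0.5, "slide": [-0.15, 1, 0], "angular": [0, 0, 0]},
  {"fingers": 0.5, "slide": [-0.15, 1, 0], "angular": [0, 0, 0]},
  {"fingers": 0.5, "slide": [-0.15, 1, 0], "angular": [0, 0, 0]},
])

```text
time_s: 26.35
eef_pos: [0.6074, 0.1402, 0.1703]
tcp_rot: [3.141, 0.0, 3.064]
force: [0.4, 0.1, -0.2]
width: 0.056
finger_force: 10.0
```

Emit:
carry_out([
  {"fingers": 0.5, "slide": [-0.15, 1, 0], "angular": [0, 0, 0]},
  {"fingers": 0.5, "slide": [-0.15, 1, 0], "angular": [0, 0, 0]},
  {"fingers": 0.5, "slide": [-0.15, 1, 0], "angular": [0, 0, 0]},
  {"fingers": 0.5, "slide": [-0.15, 1, 0], "angular": [0, 0, 0]},
  {"fingers": 0.5, "slide": [0, 0.93, 0], "angular": [0, 0, 0]},
])

```text
time_s: 26.85
eef_pos: [0.5887, 0.2883, 0.1701]
tcp_rot: [-3.141, -0.001, 3.065]
force: [0.6, -0.4, -1.4]
width: 0.0556
finger_force: 10.0
```

Emit:
carry_out([
  {"fingers": 0.5, "slide": [0, 0, 0], "angular": [0, 0, 0]},
  {"fingers": 0.5, "slide": [0, 0, 0], "angular": [0, 0, 0]},
  {"fingers": 0.5, "slide": [0, 0, 0], "angular": [0, 0, 0]},
  {"fingers": 0.5, "slide": [0, 0, 0], "angular": [0, 0, 0]},
  {"fingers": 0.5, "slide": [0, 0, 0], "angular": [0, 0, 0]},
])

```text
time_s: 27.35
eef_pos: [0.5901, 0.2858, 0.1697]
tcp_rot: [-3.141, -0.0, 3.063]
force: [0.9, -0.3, -0.8]
width: 0.0556
finger_force: 10.0
```

```bash
python3 look.py w4
python3 - <<'E'
from h import *
import json
c=json.load(open('w4.json')); im=cv2.imread('pics/w4.png'); hsv=cv2.cvtColor(im,cv2.COLOR_BGR2HSV)
print('expect',proj(c,(.4876,.2872,.058)))
m=cv2.morphologyEx(cv2.inRange(hsv,(12,90,90),(32,255,255)),cv2.MORPH_OPEN,np.ones((3,3)))
for k in cv2.findContours(m,0,1)[0]:
    if cv2.contourArea(k)>800:
        h=cv2.convexHull(k).reshape(-1,2); W=np.array([atz(c,*q,.058) for q in h]); (x,y),r=cv2.minEnclosingCircle((W[:,:2]*1000).astype(np.float32))
        M=cv2.moments(k); u=M['m10']/M['m00'],M['m01']/M['m00']; print(u,atz(c,*u,.058).round(4),x,y,2*r,cv2.contourArea(k))
        print(tri(c,u,cal('side'),(271.41,307.03)),tri(c,u,cal('scene'),(482.98,181.87)))
E
```

```text
[0.59014494 0.28595002 0.16968126] [-3.14144414e+00 -1.82019924e-04  3.06320160e+00] [ 0.28  0.65  1.41 -0.    1.08 -1.21]
expect [308.56836633  61.1528865 ]
(407.3854003355612, 331.72060401023185) [0.7114 0.3534 0.058 ] 721.101806640625 354.41900634765625 335.7040100097656 6059.5
(array([0.49208545, 0.32891752, 0.22789433]), np.float64(0.15648118142042367)) (array([0.6008221 , 0.28760413, 0.19981791]), np.float64(0.06151015028479197))
(317.798067110871, 225.9979590611681) [0.609 0.284 0.058] 636.0084228515625 281.9601745605469 101.46385192871094 2776.5
(array([0.561604  , 0.2740225 , 0.02515524]), np.float64(0.11277838562425298)) (array([0.57234274, 0.27603417, 0.15603223]), np.float64(0.022140912989836878))
(63.63257676902537, 205.94063195371606) [0.577  0.0857 0.058 ] 577.8787841796875 85.34394836425781 57.77761459350586 3745.0
(array([0.45906428, 0.34673076, 0.29179713]), np.float64(0.1604958851626936)) (array([0.56680954, 0.23429555, 0.19593182]), np.float64(0.07725330839397329))
(7.680503731343284, 201.39054726368158) [0.5697 0.0403 0.058 ] 569.520263671875 34.33808898925781 67.49893188476562 1072.0
(array([0.44824836, 0.37343781, 0.32608142]), np.float64(0.15828060483222522)) (array([0.56650663, 0.23232994, 0.2072677 ]), np.float64(0.0896422927030101))
(306.1471146301448, 60.66154504600899) [0.4871 0.2855 0.058 ] 488.5779724121094 285.3918151855469 83.79398345947266 11682.5
(array([0.48767544, 0.28665925, 0.0538572 ]), np.float64(0.0031821295049573027)) (array([0.48683967, 0.28542687, 0.05573038]), np.float64(0.00014135784379873395))
```

View pics/w4.png

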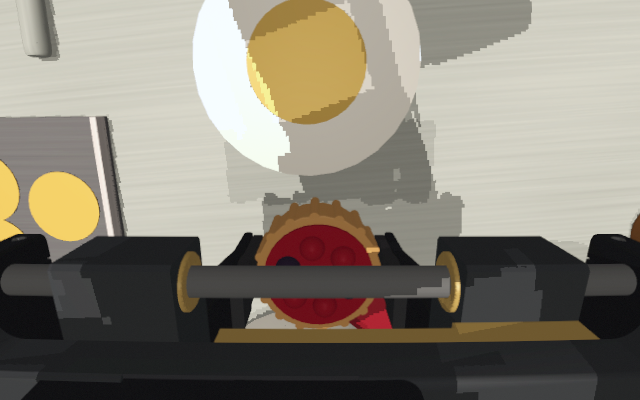

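The picture shows the stand's disc (83.8 mm across) centred at pixel (306,61), which is (0.488, 0.2857). The tartlet is held level. I'm moving over the disc and lowering.

Emit:
carry_out([
  {"fingers": 0.5, "slide": [-0.5, 0, 0], "angular": [0, 0, 0]},
  {"fingers": 0.5, "slide": [-0.9, 0, 0], "angular": [0, 0, 0]},
  {"fingers": 0.5, "slide": [-0.9, 0, 0], "angular": [0, 0, 0]},
  {"fingers": 0.5, "slide": [-0.7, 0, 0], "angular": [0, 0, 0]},
  {"fingers": 0.5, "slide": [-0.4, 0, 0], "angular": [0, 0, 0]},
])

```text
time_s: 27.9
eef_pos: [0.486, 0.2864, 0.1696]
tcp_rot: [-3.141, -0.002, 3.064]
force: [0.1, 1.0, -0.6]
width: 0.0554
finger_force: 10.0
```

Emit:
carry_out([
  {"fingers": 0.5, "slide": [0, 0, -0.5], "angular": [0, 0, 0]},
  {"fingers": 0.5, "slide": [0, 0, -0.9], "angular": [0, 0, 0]},
  {"fingers": 0.5, "slide": [0, 0, -0.8], "angular": [0, 0, 0]},
  {"fingers": 0.5, "slide": [0, 0, -0.5], "angular": [0, 0, 0]},
  {"fingers": 0.5, "slide": [0, 0, -0.1], "angular": [0, 0, 0]},
])

```text
time_s: 28.4
eef_pos: [0.4876, 0.2863, 0.0839]
tcp_rot: [-3.14, -0.003, 3.064]
force: [-0.2, -0.4, -1.6]
width: 0.0557
finger_force: 10.0
```

Emit:
carry_out([
  {"fingers": 0.5, "slide": [0, 0, -0.1], "angular": [0, 0, 0]},
  {"fingers": 0.5, "slide": [0, 0, 0], "angular": [0, 0, 0]},
  {"fingers": 0.5, "slide": [0, 0, 0], "angular": [0, 0, 0]},
  {"fingers": 0.5, "slide": [0, 0, 0], "angular": [0, 0, 0]},
  {"fingers": 0.5, "slide": [0, 0, 0], "angular": [0, 0, 0]},
])

```text
time_s: 28.9
eef_pos: [0.4883, 0.2871, 0.0833]
tcp_rot: [3.141, 0.001, 3.065]
force: [0.1, 0.1, -0.7]
width: 0.0559
finger_force: 10.0
```

Emit:
carry_out([
  {"fingers": 0.5, "slide": [0, -0.04, -0.05], "angular": [0, 0, 0]},
  {"fingers": 0.5, "slide": [0, 0, -0.05], "angular": [0, 0, 0]},
  {"fingers": 0.5, "slide": [0, 0, 0], "angular": [0, 0, 0]},
  {"fingers": 0.5, "slide": [0, 0, 0], "angular": [0, 0, 0]},
  {"fingers": 0.5, "slide": [0, 0, 0], "angular": [0, 0, 0]},
])

```text
time_s: 29.4
eef_pos: [0.4879, 0.2857, 0.0796]
tcp_rot: [-3.142, -0.0, 3.065]
force: [-0.3, -0.6, -1.0]
width: 0.0554
finger_force: 10.0
```

Emit:
carry_out([
  {"fingers": 0.5, "slide": [0, 0, -0.04], "angular": [0, 0, 0]},
  {"fingers": 0.5, "slide": [0, 0, 0], "angular": [0, 0, 0]},
  {"fingers": 0.5, "slide": [0, 0, 0], "angular": [0, 0, 0]},
  {"fingers": 0.5, "slide": [0, 0, 0], "angular": [0, 0, 0]},
  {"fingers": 0.5, "slide": [0, 0, 0], "angular": [0, 0, 0]},
])

```text
time_s: 29.9
eef_pos: [0.4881, 0.2858, 0.0788]
tcp_rot: [3.141, 0.0, 3.065]
force: [0.0, 0.1, 4.4]
width: 0.0558
finger_force: 10.0
```

Emit:
carry_out([
  {"fingers": 1, "slide": [0, 0, 0], "angular": [0, 0, 0]},
  {"fingers": 1, "slide": [0, 0, 0], "angular": [0, 0, 0]},
  {"fingers": 1, "slide": [0, 0, 0], "angular": [0, 0, 0]},
  {"fingers": 1, "slide": [0, 0, 0], "angular": [0, 0, 0]},
  {"fingers": 1, "slide": [0, 0, 0.3], "angular": [0, 0, 0]},
])

```text
time_s: 30.4
eef_pos: [0.487, 0.2854, 0.0866]
tcp_rot: [-3.14, -0.003, 3.064]
force: [-0.4, 0.1, -0.3]
width: 0.084
finger_force: 0.0
```

Emit:
carry_out([
  {"fingers": 1, "slide": [0, 0, 0.7], "angular": [0, 0, 0]},
  {"fingers": 1, "slide": [0, 0, 1], "angular": [0, 0, 0]},
  {"fingers": 1, "slide": [0, 0, 1], "angular": [0, 0, 0]},
  {"fingers": 1, "slide": [0, 0, 1], "angular": [0, 0, 0]},
  {"fingers": 1, "slide": [0, 0, 0], "angular": [0, 0, 0]},
])

```text
time_s: 30.9
eef_pos: [0.4907, 0.2868, 0.2033]
tcp_rot: [3.138, 0.009, 3.065]
force: [1.0, 0.6, -0.1]
width: 0.0871
finger_force: 0.0
```

Emit:
carry_out([
  {"fingers": 0.77, "slide": [-0.13, -0.95, 0], "angular": [0, 0, -0.5625]},
  {"fingers": 0.77, "slide": [-0.13, -0.95, 0], "angular": [0, 0, -0.5625]},
  {"fingers": 0.77, "slide": [-0.13, -0.95, 0], "angular": [0, 0, -0.5625]},
  {"fingers": 0.77, "slide": [-0.13, -0.95, 0], "angular": [0, 0, -0.5625]},
  {"fingers": 0.77, "slide": [-0.13, -0.95, 0], "angular": [0, 0, -0.5625]},
])

```text
time_s: 31.4
eef_pos: [0.4676, 0.1422, 0.1981]
tcp_rot: [-3.141, -0.001, 2.669]
force: [-0.3, 0.6, 0.1]
width: 0.0677
finger_force: 0.0
```

Emit:
carry_out([
  {"fingers": 0.77, "slide": [-0.13, -0.95, 0], "angular": [0, 0, -0.5625]},
  {"fingers": 0.77, "slide": [-0.13, -0.95, 0], "angular": [0, 0, -0.5625]},
  {"fingers": 0.77, "slide": [-0.13, -0.95, 0], "angular": [0, 0, -0.5625]},
  {"fingers": 0.77, "slide": [-0.13, -0.95, 0], "angular": [0, 0, -0.5625]},
  {"fingers": 0.77, "slide": [-0.13, -0.95, 0], "angular": [0, 0, -0.5625]},
])

```text
time_s: 31.9
eef_pos: [0.4482, -0.0003, 0.1982]
tcp_rot: [-3.141, -0.001, 2.276]
force: [0.4, -0.1, 0.9]
width: 0.0668
finger_force: 0.0
```

Emit:
carry_out([
  {"fingers": 0.77, "slide": [-0.14, -0.95, 0], "angular": [0, 0, -0.5625]},
  {"fingers": 0.77, "slide": [-0.14, -0.95, 0], "angular": [0, 0, -0.5625]},
  {"fingers": 0.77, "slide": [-0.14, -0.95, 0], "angular": [0, 0, -0.5625]},
  {"fingers": 0.77, "slide": [-0.14, -0.95, 0], "angular": [0, 0, -0.5625]},
  {"fingers": 0.77, "slide": [-0.14, -0.95, 0], "angular": [0, 0, -0.5625]},
])

```text
time_s: 32.4
eef_pos: [0.4272, -0.1427, 0.1982]
tcp_rot: [-3.141, -0.001, 1.883]
force: [0.5, -0.6, -0.3]
width: 0.0671
finger_force: 0.0
```

Run:
```python
from h import *
snap('scene','s5.png'); a=cv2.imread('pics/s5.png')[70:260,140:540]
cv2.imwrite('pics/c5.png',cv2.resize(a,(800,380),interpolation=cv2.INTER_CUBIC))
```

```text
(no output)
```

View pics/c5.png

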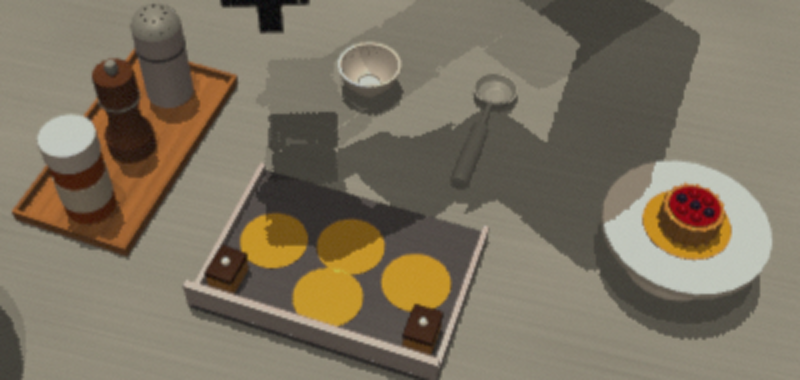

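The tartlet sits centred on the stand's disc, the three tall things are upright in the side tray, and the cakes are undisturbed. Next I return the shaker.

Emit:
carry_out([
  {"fingers": 0.77, "slide": [-0.14, -0.95, 0], "angular": [0, 0, -0.5625]},
  {"fingers": 0.77, "slide": [-0.14, -0.95, 0], "angular": [0, 0, -0.5625]},
  {"fingers": 0.77, "slide": [-0.14, -0.95, 0], "angular": [0, 0, -0.5625]},
  {"fingers": 0.77, "slide": [-0.14, -0.95, 0], "angular": [0, 0, -0.5625]},
  {"fingers": 0.77, "slide": [-0.14, -0.9, 0], "angular": [0, 0, -0.5625]},
])

```text
time_s: 32.95
eef_pos: [0.4064, -0.2836, 0.1981]
tcp_rot: [-3.141, -0.001, 1.491]
force: [-0.3, -0.2, 0.1]
width: 0.0671
finger_force: 0.0
```

Emit:
carry_out([
  {"fingers": 0.77, "slide": [0, 0, 0], "angular": [0, 0, 0]},
  {"fingers": 0.77, "slide": [0, 0, 0], "angular": [0, 0, 0]},
  {"fingers": 0.77, "slide": [0, 0, 0], "angular": [0, 0, 0]},
  {"fingers": 0.77, "slide": [0, 0, 0], "angular": [0, 0, 0]},
  {"fingers": 0.77, "slide": [0, 0, 0], "angular": [0, 0, 0]},
])

```text
time_s: 33.45
eef_pos: [0.407, -0.2817, 0.1984]
tcp_rot: [-3.141, -0.0, 1.495]
force: [0.6, -0.2, 0.0]
width: 0.0668
finger_force: 0.0
```

Emit:
carry_out([
  {"fingers": 0.77, "slide": [0, -0.04, -0.8], "angular": [0, 0, 0]},
  {"fingers": 0.77, "slide": [0, 0, -1], "angular": [0, 0, 0]},
  {"fingers": 0.77, "slide": [0, 0, -1], "angular": [0, 0, 0]},
  {"fingers": 0.77, "slide": [0, 0, -0.6], "angular": [0, 0, 0]},
  {"fingers": 0.77, "slide": [0, 0, -0.33], "angular": [0, 0, 0]},
], squeeze=20)

```text
time_s: 33.95
eef_pos: [0.4065, -0.2829, 0.0851]
tcp_rot: [-3.14, -0.002, 1.495]
force: [0.0, -0.4, 0.7]
width: 0.0674
finger_force: 0.0
```

Emit:
carry_out([
  {"fingers": 0.77, "slide": [0, 0, 0], "angular": [0, 0, 0]},
  {"fingers": 0.77, "slide": [0, 0, 0], "angular": [0, 0, 0]},
  {"fingers": 0.77, "slide": [0, 0, 0], "angular": [0, 0, 0]},
  {"fingers": 0.77, "slide": [0, 0, 0], "angular": [0, 0, 0]},
  {"fingers": 0.77, "slide": [0, 0, 0], "angular": [0, 0, 0]},
])

```text
time_s: 34.45
eef_pos: [0.4073, -0.2843, 0.0873]
tcp_rot: [3.14, 0.001, 1.494]
force: [0.0, 0.6, 1.2]
width: 0.0672
finger_force: 0.0
```

Emit:
carry_out([
  {"fingers": 0.45, "slide": [0, 0, 0], "angular": [0, 0, 0]},
  {"fingers": 0.45, "slide": [0, 0, 0], "angular": [0, 0, 0]},
  {"fingers": 0.45, "slide": [0, 0, 0], "angular": [0, 0, 0]},
  {"fingers": 0.45, "slide": [0, 0, 0], "angular": [0, 0, 0]},
  {"fingers": 0.45, "slide": [0, 0, 0], "angular": [0, 0, 0]},
])

```text
time_s: 34.95
eef_pos: [0.4069, -0.284, 0.0867]
tcp_rot: [-3.142, 0.0, 1.494]
force: [-0.4, 0.8, 2.3]
width: 0.0523
finger_force: 20.0
```

Emit:
carry_out([
  {"fingers": 0.45, "slide": [0, 0, 0.5], "angular": [0, 0, 0]},
  {"fingers": 0.45, "slide": [0, 0, 1], "angular": [0, 0, 0]},
  {"fingers": 0.45, "slide": [0, 0.57, 0.5], "angular": [0, 0, 0]},
  {"fingers": 0.45, "slide": [0.27, 0.9, 0], "angular": [0, 0, 0]},
  {"fingers": 0.45, "slide": [0.6, 1, 0], "angular": [0, 0, 0]},
])

```text
time_s: 35.45
eef_pos: [0.432, -0.2092, 0.1466]
tcp_rot: [-3.14, -0.001, 1.491]
force: [-0.6, 1.2, -3.6]
width: 0.0523
finger_force: 20.0
```

Emit:
carry_out([
  {"fingers": 0.45, "slide": [0.6, 1, 0], "angular": [0, 0, 0]},
  {"fingers": 0.45, "slide": [0.6, 1, 0], "angular": [0, 0, 0]},
  {"fingers": 0.45, "slide": [0.6, 1, 0], "angular": [0, 0, 0]},
  {"fingers": 0.45, "slide": [0.6, 1, 0], "angular": [0, 0, 0]},
  {"fingers": 0.45, "slide": [0.6, 1, 0], "angular": [0, 0, 0]},
])

```text
time_s: 35.95
eef_pos: [0.5229, -0.0583, 0.1458]
tcp_rot: [-3.14, -0.0, 1.494]
force: [0.5, -0.9, -3.1]
width: 0.0525
finger_force: 20.0
```

Emit:
carry_out([
  {"fingers": 0.45, "slide": [0.6, 1, 0], "angular": [0, 0, 0]},
  {"fingers": 0.45, "slide": [0.6, 1, 0], "angular": [0, 0, 0]},
  {"fingers": 0.45, "slide": [0.6, 0.9, 0], "angular": [0, 0, 0]},
  {"fingers": 0.45, "slide": [0.4, 0.6, 0], "angular": [0, 0, 0]},
  {"fingers": 0.45, "slide": [0, 0, 0], "angular": [0, 0, 0]},
])

```text
time_s: 36.45
eef_pos: [0.5901, 0.0477, 0.1457]
tcp_rot: [3.141, -0.001, 1.497]
force: [0.1, -0.1, -3.5]
width: 0.0525
finger_force: 20.0
```

Emit:
carry_out([
  {"fingers": 0.45, "slide": [0, 0, -0.5], "angular": [0, 0, 0]},
  {"fingers": 0.45, "slide": [0, 0, -0.7], "angular": [0, 0, 0]},
  {"fingers": 0.45, "slide": [0, 0, -0.4], "angular": [0, 0, 0]},
  {"fingers": 0.45, "slide": [0, 0, 0], "angular": [0, 0, 0]},
  {"fingers": 0.45, "slide": [0, 0, 0], "angular": [0, 0, 0]},
])

```text
time_s: 36.95
eef_pos: [0.5887, 0.0447, 0.0983]
tcp_rot: [-3.141, 0.0, 1.493]
force: [0.3, -1.1, -2.7]
width: 0.0524
finger_force: 20.0
```

Emit:
carry_out([
  {"fingers": 0.45, "slide": [0, 0.01, -0.1], "angular": [0, 0, 0]},
  {"fingers": 0.45, "slide": [0, 0, -0.08], "angular": [0, 0, 0]},
  {"fingers": 0.45, "slide": [0, 0, -0.04], "angular": [0, 0, 0]},
  {"fingers": 0.45, "slide": [0, 0, 0], "angular": [0, 0, 0]},
  {"fingers": 0.45, "slide": [0, 0, 0], "angular": [0, 0, 0]},
])

```text
time_s: 37.45
eef_pos: [0.5891, 0.0454, 0.0921]
tcp_rot: [3.141, 0.0, 1.494]
force: [-0.3, -0.1, -2.7]
width: 0.0523
finger_force: 20.0
```

Emit:
carry_out([
  {"fingers": 0.45, "slide": [0, 0, -0.04], "angular": [0, 0, 0]},
  {"fingers": 0.45, "slide": [0, 0, 0], "angular": [0, 0, 0]},
  {"fingers": 0.45, "slide": [0, 0, 0], "angular": [0, 0, 0]},
  {"fingers": 0.45, "slide": [0, 0, 0], "angular": [0, 0, 0]},
  {"fingers": 0.45, "slide": [0, 0, 0], "angular": [0, 0, 0]},
])

```text
time_s: 37.95
eef_pos: [0.589, 0.0454, 0.0907]
tcp_rot: [-3.142, 0.0, 1.494]
force: [0.6, 0.3, -3.2]
width: 0.0526
finger_force: 20.0
```

Emit:
carry_out([
  {"fingers": 0.45, "slide": [0, 0, -0.04], "angular": [0, 0, 0]},
  {"fingers": 0.45, "slide": [0, 0, 0], "angular": [0, 0, 0]},
  {"fingers": 0.45, "slide": [0, 0, 0], "angular": [0, 0, 0]},
  {"fingers": 0.45, "slide": [0, 0, 0], "angular": [0, 0, 0]},
  {"fingers": 0.45, "slide": [0, 0, 0], "angular": [0, 0, 0]},
])

```text
time_s: 38.45
eef_pos: [0.5891, 0.0454, 0.0907]
tcp_rot: [3.141, 0.0, 1.494]
force: [-2.0, -0.2, 4.9]
width: 0.0526
finger_force: 20.0
```

Emit:
carry_out([
  {"fingers": 0.77, "slide": [0, 0, 0], "angular": [0, 0, 0]},
  {"fingers": 0.77, "slide": [0, 0, 0], "angular": [0, 0, 0]},
  {"fingers": 0.77, "slide": [0, 0, 0], "angular": [0, 0, 0]},
  {"fingers": 0.77, "slide": [0, 0, 0.6], "angular": [0, 0, 0]},
  {"fingers": 0.77, "slide": [0, 0, 1], "angular": [0, 0, 0]},
])

```text
time_s: 38.95
eef_pos: [0.5874, 0.0455, 0.1359]
tcp_rot: [-3.136, -0.0, 1.494]
force: [0.7, -0.0, 1.5]
width: 0.0668
finger_force: 0.0
```

Emit:
carry_out([
  {"fingers": 0.7, "slide": [0, 0, 1], "angular": [0, 0, 0]},
  {"fingers": 0.7, "slide": [-0.16, -0.65, 1], "angular": [0, 0, 0]},
  {"fingers": 0.7, "slide": [-0.3, -1, 0], "angular": [0, 0, 0]},
  {"fingers": 0.7, "slide": [-0.3, -1, 0], "angular": [0, 0, 0]},
  {"fingers": 0.7, "slide": [-0.3, -1, 0], "angular": [0, 0, 0]},
])

```text
time_s: 39.45
eef_pos: [0.5571, -0.065, 0.1979]
tcp_rot: [3.14, 0.0, 1.495]
force: [0.8, -0.3, -0.4]
width: 0.0613
finger_force: 0.0
```

Emit:
carry_out([
  {"fingers": 0.7, "slide": [-0.3, -1, 0], "angular": [0, 0, 0]},
  {"fingers": 0.7, "slide": [-0.3, -1, 0], "angular": [0, 0, 0]},
  {"fingers": 0.7, "slide": [-0.3, -1, 0], "angular": [0, 0, 0]},
  {"fingers": 0.7, "slide": [-0.3, -1, 0], "angular": [0, 0, 0]},
  {"fingers": 0.7, "slide": [-0.3, -1, 0], "angular": [0, 0, 0]},
])

```text
time_s: 39.95
eef_pos: [0.5118, -0.2153, 0.1974]
tcp_rot: [3.141, 0.0, 1.494]
force: [0.6, 0.1, -0.2]
width: 0.0608
finger_force: 0.0
```

Emit:
carry_out([
  {"fingers": 0.7, "slide": [-0.3, -1, 0], "angular": [0, 0, 0]},
  {"fingers": 0.7, "slide": [-0.2, -1, 0], "angular": [0, 0, 0]},
  {"fingers": 0.7, "slide": [-0.1, -0.6, 0], "angular": [0, 0, 0]},
  {"fingers": 0.7, "slide": [0, 0, 0], "angular": [0, 0, 0]},
  {"fingers": 0.7, "slide": [0, 0, 0], "angular": [0, 0, 0]},
])

```text
time_s: 40.45
eef_pos: [0.4941, -0.2914, 0.1973]
tcp_rot: [-3.141, -0.001, 1.493]
force: [0.3, 0.9, 0.1]
width: 0.0608
finger_force: 0.0
```

Emit:
carry_out([
  {"fingers": 0.7, "slide": [0, 0, -0.7], "angular": [0, 0, 0]},
  {"fingers": 0.7, "slide": [0, 0, -1], "angular": [0, 0, 0]},
  {"fingers": 0.7, "slide": [0, 0, -0.9], "angular": [0, 0, 0]},
  {"fingers": 0.7, "slide": [0, 0, -0.5], "angular": [0, 0, 0]},
  {"fingers": 0.7, "slide": [0, 0, -0.28], "angular": [0, 0, 0]},
])

```text
time_s: 40.95
eef_pos: [0.4938, -0.2895, 0.0946]
tcp_rot: [-3.139, -0.003, 1.496]
force: [-1.0, -0.2, 0.3]
width: 0.061
finger_force: 0.0
```

Emit:
carry_out([
  {"fingers": 0.7, "slide": [0, 0, 0], "angular": [0, 0, 0]},
  {"fingers": 0.7, "slide": [0, 0, 0], "angular": [0, 0, 0]},
  {"fingers": 0.7, "slide": [0, 0, 0], "angular": [0, 0, 0]},
  {"fingers": 0.7, "slide": [0, 0, 0], "angular": [0, 0, 0]},
  {"fingers": 0.7, "slide": [0, 0, 0], "angular": [0, 0, 0]},
])

```text
time_s: 41.45
eef_pos: [0.4945, -0.2924, 0.0969]
tcp_rot: [3.14, 0.001, 1.494]
force: [0.1, -0.5, -0.4]
width: 0.0606
finger_force: 0.0
```

Emit:
carry_out([
  {"fingers": 0.35, "slide": [0, 0, 0], "angular": [0, 0, 0]},
  {"fingers": 0.35, "slide": [0, 0, 0], "angular": [0, 0, 0]},
  {"fingers": 0.35, "slide": [0, 0, 0], "angular": [0, 0, 0]},
  {"fingers": 0.35, "slide": [0, 0, 0], "angular": [0, 0, 0]},
  {"fingers": 0.35, "slide": [0, 0, 0], "angular": [0, 0, 0]},
])

```text
time_s: 41.95
eef_pos: [0.4941, -0.2921, 0.0962]
tcp_rot: [-3.141, -0.0, 1.494]
force: [0.1, 0.2, -0.2]
width: 0.0416
finger_force: 20.0
```

Emit:
carry_out([
  {"fingers": 0.35, "slide": [0, 0, 0.5], "angular": [0, 0, 0]},
  {"fingers": 0.35, "slide": [0, 0, 1], "angular": [0, 0, 0]},
  {"fingers": 0.35, "slide": [0, 0.44, 0.5], "angular": [0, 0, 0]},
  {"fingers": 0.35, "slide": [0.22, 0.9, 0], "angular": [0, 0, 0]},
  {"fingers": 0.35, "slide": [0.3, 1, 0], "angular": [0, 0, 0]},
])

```text
time_s: 42.45
eef_pos: [0.5095, -0.2209, 0.1565]
tcp_rot: [3.141, -0.0, 1.492]
force: [0.0, 0.7, -2.4]
width: 0.0417
finger_force: 20.0
```

Emit:
carry_out([
  {"fingers": 0.35, "slide": [0.3, 1, 0], "angular": [0, 0, 0]},
  {"fingers": 0.35, "slide": [0.3, 1, 0], "angular": [0, 0, 0]},
  {"fingers": 0.35, "slide": [0.3, 1, 0], "angular": [0, 0, 0]},
  {"fingers": 0.35, "slide": [0.3, 1, 0], "angular": [0, 0, 0]},
  {"fingers": 0.35, "slide": [0.3, 1, 0], "angular": [0, 0, 0]},
])

```text
time_s: 42.95
eef_pos: [0.5541, -0.0694, 0.1557]
tcp_rot: [-3.14, -0.001, 1.494]
force: [1.0, -0.0, -2.4]
width: 0.0412
finger_force: 20.0
```

Emit:
carry_out([
  {"fingers": 0.35, "slide": [0.2, 0.9, 0], "angular": [0, 0, 0]},
  {"fingers": 0.35, "slide": [0.1, 0.6, 0], "angular": [0, 0, 0]},
  {"fingers": 0.35, "slide": [0, 0, 0], "angular": [0, 0, 0]},
  {"fingers": 0.35, "slide": [0, 0, -0.5], "angular": [0, 0, 0]},
  {"fingers": 0.35, "slide": [0, 0, -0.6], "angular": [0, 0, 0]},
])

```text
time_s: 43.45
eef_pos: [0.564, -0.0267, 0.1234]
tcp_rot: [3.14, 0.001, 1.494]
force: [-0.4, -0.4, -1.8]
width: 0.042
finger_force: 20.0
```

Emit:
carry_out([
  {"fingers": 0.35, "slide": [0, 0, -0.4], "angular": [0, 0, 0]},
  {"fingers": 0.35, "slide": [0, 0, -0.2], "angular": [0, 0, 0]},
  {"fingers": 0.35, "slide": [0, 0, 0], "angular": [0, 0, 0]},
  {"fingers": 0.35, "slide": [0, 0, 0], "angular": [0, 0, 0]},
  {"fingers": 0.35, "slide": [0, 0, 0], "angular": [0, 0, 0]},
])

```text
time_s: 43.95
eef_pos: [0.5644, -0.0271, 0.1058]
tcp_rot: [3.14, 0.0, 1.494]
force: [-0.4, -0.4, -2.1]
width: 0.0413
finger_force: 20.0
```

Emit:
carry_out([
  {"fingers": 0.35, "slide": [-0.02, 0, -0.08], "angular": [0, 0, 0]},
  {"fingers": 0.35, "slide": [0, 0, -0.06], "angular": [0, 0, 0]},
  {"fingers": 0.35, "slide": [0, 0, -0.03], "angular": [0, 0, 0]},
  {"fingers": 0.35, "slide": [0, 0, 0], "angular": [0, 0, 0]},
  {"fingers": 0.35, "slide": [0, 0, 0], "angular": [0, 0, 0]},
])

```text
time_s: 44.45
eef_pos: [0.5632, -0.0269, 0.1002]
tcp_rot: [-3.141, 0.0, 1.494]
force: [-0.0, -0.7, -0.4]
width: 0.0414
finger_force: 20.0
```

Emit:
carry_out([
  {"fingers": 0.35, "slide": [0, 0, -0.03], "angular": [0, 0, 0]},
  {"fingers": 0.35, "slide": [0, 0, 0], "angular": [0, 0, 0]},
  {"fingers": 0.35, "slide": [0, 0, 0], "angular": [0, 0, 0]},
  {"fingers": 0.35, "slide": [0, 0, 0], "angular": [0, 0, 0]},
  {"fingers": 0.35, "slide": [0, 0, 0], "angular": [0, 0, 0]},
])

```text
time_s: 44.95
eef_pos: [0.5632, -0.0269, 0.1001]
tcp_rot: [3.141, 0.0, 1.494]
force: [-1.7, -0.3, 5.5]
width: 0.0416
finger_force: 20.0
```

Emit:
carry_out([
  {"fingers": 0.7, "slide": [0, 0, 0], "angular": [0, 0, 0]},
  {"fingers": 0.7, "slide": [0, 0, 0], "angular": [0, 0, 0]},
  {"fingers": 0.7, "slide": [0, 0, 0], "angular": [0, 0, 0]},
  {"fingers": 0.7, "slide": [0, 0, 0.5], "angular": [0, 0, 0]},
  {"fingers": 0.7, "slide": [0, 0, 1], "angular": [0, 0, 0]},
])

```text
time_s: 45.45
eef_pos: [0.5616, -0.0266, 0.1424]
tcp_rot: [-3.136, -0.001, 1.494]
force: [-0.1, 0.6, -0.0]
width: 0.0605
finger_force: 0.0
```

Emit:
carry_out([
  {"fingers": 0.77, "slide": [0, 0, 1], "angular": [0, 0, 0]},
  {"fingers": 0.77, "slide": [0, -0.54, 0.8], "angular": [0, 0, 0]},
  {"fingers": 0.77, "slide": [0.1, -1, 0], "angular": [0, 0, 0]},
  {"fingers": 0.77, "slide": [0.1, -1, 0], "angular": [0, 0, 0]},
  {"fingers": 0.77, "slide": [0.1, -1, 0], "angular": [0, 0, 0]},
])

```text
time_s: 45.95
eef_pos: [0.5725, -0.134, 0.1985]
tcp_rot: [3.141, 0.0, 1.494]
force: [-0.3, 0.2, 0.2]
width: 0.0667
finger_force: 0.0
```

Emit:
carry_out([
  {"fingers": 0.77, "slide": [0.1, -1, 0], "angular": [0, 0, 0]},
  {"fingers": 0.77, "slide": [0.1, -1, 0], "angular": [0, 0, 0]},
  {"fingers": 0.77, "slide": [0.1, -1, 0], "angular": [0, 0, 0]},
  {"fingers": 0.77, "slide": [0, -1, 0], "angular": [0, 0, 0]},
  {"fingers": 0.77, "slide": [0, -1, 0], "angular": [0, 0, 0]},
])

```text
time_s: 46.45
eef_pos: [0.5812, -0.2843, 0.1978]
tcp_rot: [-3.142, -0.0, 1.494]
force: [0.2, -0.7, -0.6]
width: 0.067
finger_force: 0.0
```

Emit:
carry_out([
  {"fingers": 0.77, "slide": [0, -0.6, 0], "angular": [0, 0, 0]},
  {"fingers": 0.77, "slide": [0, 0, 0], "angular": [0, 0, 0]},
  {"fingers": 0.77, "slide": [0, 0, 0], "angular": [0, 0, 0]},
  {"fingers": 0.77, "slide": [0, 0, 0], "angular": [0, 0, 0]},
  {"fingers": 0.77, "slide": [0, 0, 0], "angular": [0, 0, 0]},
])

```text
time_s: 46.95
eef_pos: [0.5813, -0.2994, 0.1982]
tcp_rot: [-3.141, -0.001, 1.496]
force: [0.1, -0.4, 1.6]
width: 0.0671
finger_force: 0.0
```

Emit:
carry_out([
  {"fingers": 0.77, "slide": [0, 0, -0.7], "angular": [0, 0, 0]},
  {"fingers": 0.77, "slide": [0, 0, -1], "angular": [0, 0, 0]},
  {"fingers": 0.77, "slide": [0, 0, -0.9], "angular": [0, 0, 0]},
  {"fingers": 0.77, "slide": [0, 0, -0.5], "angular": [0, 0, 0]},
  {"fingers": 0.77, "slide": [0, 0, -0.24], "angular": [0, 0, 0]},
])

```text
time_s: 47.45
eef_pos: [0.5807, -0.2998, 0.0964]
tcp_rot: [-3.139, -0.002, 1.495]
force: [0.2, 0.9, 0.2]
width: 0.0673
finger_force: 0.0
```

Emit:
carry_out([
  {"fingers": 0.77, "slide": [0, 0, 0], "angular": [0, 0, 0]},
  {"fingers": 0.77, "slide": [0, 0, 0], "angular": [0, 0, 0]},
  {"fingers": 0.77, "slide": [0, 0, 0], "angular": [0, 0, 0]},
  {"fingers": 0.77, "slide": [0, 0, 0], "angular": [0, 0, 0]},
  {"fingers": 0.77, "slide": [0, 0, 0], "angular": [0, 0, 0]},
])

```text
time_s: 47.95
eef_pos: [0.5816, -0.3014, 0.0988]
tcp_rot: [3.14, 0.001, 1.494]
force: [-0.4, -0.9, -0.4]
width: 0.067
finger_force: 0.0
```

Emit:
carry_out([
  {"fingers": 0.5, "slide": [0, 0, 0], "angular": [0, 0, 0]},
  {"fingers": 0.5, "slide": [0, 0, 0], "angular": [0, 0, 0]},
  {"fingers": 0.5, "slide": [0, 0, 0], "angular": [0, 0, 0]},
  {"fingers": 0.5, "slide": [0, 0, 0], "angular": [0, 0, 0]},
  {"fingers": 0.5, "slide": [0, 0, 0], "angular": [0, 0, 0]},
])

```text
time_s: 48.45
eef_pos: [0.5813, -0.3011, 0.0981]
tcp_rot: [3.141, 0.0, 1.494]
force: [-0.4, -0.6, 0.3]
width: 0.0547
finger_force: 20.0
```

Emit:
carry_out([
  {"fingers": 0.5, "slide": [0, 0, 0.5], "angular": [0, 0, 0]},
  {"fingers": 0.5, "slide": [0, 0, 1], "angular": [0, 0, 0]},
  {"fingers": 0.5, "slide": [0, 0.5, 0.5], "angular": [0, 0, 0]},
  {"fingers": 0.5, "slide": [-0.07, 0.9, 0], "angular": [0, 0, 0]},
  {"fingers": 0.5, "slide": [-0.07, 1, 0], "angular": [0, 0, 0]},
])

```text
time_s: 48.95
eef_pos: [0.577, -0.2281, 0.1591]
tcp_rot: [3.14, 0.0, 1.492]
force: [0.2, 1.1, -3.9]
width: 0.0544
finger_force: 20.0
```

Emit:
carry_out([
  {"fingers": 0.5, "slide": [0, 1, 0], "angular": [0, 0, 0]},
  {"fingers": 0.5, "slide": [0, 1, 0], "angular": [0, 0, 0]},
  {"fingers": 0.5, "slide": [0, 0.9, 0], "angular": [0, 0, 0]},
  {"fingers": 0.5, "slide": [0, 0.7, 0], "angular": [0, 0, 0]},
  {"fingers": 0.5, "slide": [0, 0.4, 0], "angular": [0, 0, 0]},
])

```text
time_s: 49.45
eef_pos: [0.576, -0.106, 0.1581]
tcp_rot: [-3.14, -0.001, 1.496]
force: [-0.6, 0.0, -3.9]
width: 0.0541
finger_force: 20.0
```

Emit:
carry_out([
  {"fingers": 0.5, "slide": [0, 0.18, 0], "angular": [0, 0, 0]},
  {"fingers": 0.5, "slide": [0, 0, 0], "angular": [0, 0, 0]},
  {"fingers": 0.5, "slide": [0, 0, -0.5], "angular": [0, 0, 0]},
  {"fingers": 0.5, "slide": [0, 0, -0.6], "angular": [0, 0, 0]},
  {"fingers": 0.5, "slide": [0, 0, -0.4], "angular": [0, 0, 0]},
])

```text
time_s: 49.95
eef_pos: [0.5768, -0.1048, 0.112]
tcp_rot: [-3.141, 0.0, 1.492]
force: [-0.8, 0.6, -3.1]
width: 0.0544
finger_force: 20.0
```

Emit:
carry_out([
  {"fingers": 0.5, "slide": [0, 0, -0.2], "angular": [0, 0, 0]},
  {"fingers": 0.5, "slide": [0, 0, 0], "angular": [0, 0, 0]},
  {"fingers": 0.5, "slide": [0, 0, 0], "angular": [0, 0, 0]},
  {"fingers": 0.5, "slide": [0, 0, 0], "angular": [0, 0, 0]},
  {"fingers": 0.5, "slide": [0, 0, 0], "angular": [0, 0, 0]},
])

```text
time_s: 50.45
eef_pos: [0.5775, -0.1039, 0.1077]
tcp_rot: [3.14, 0.0, 1.494]
force: [-0.1, 0.1, -4.3]
width: 0.0542
finger_force: 20.0
```

Emit:
carry_out([
  {"fingers": 0.5, "slide": [0, 0, -0.08], "angular": [0, 0, 0]},
  {"fingers": 0.5, "slide": [0, 0, -0.06], "angular": [0, 0, 0]},
  {"fingers": 0.5, "slide": [0, 0, -0.03], "angular": [0, 0, 0]},
  {"fingers": 0.5, "slide": [0, 0, 0], "angular": [0, 0, 0]},
  {"fingers": 0.5, "slide": [0, 0, 0], "angular": [0, 0, 0]},
])

```text
time_s: 50.95
eef_pos: [0.577, -0.1036, 0.1021]
tcp_rot: [-3.141, -0.0, 1.494]
force: [-1.0, -0.1, -0.7]
width: 0.0544
finger_force: 20.0
```

Emit:
carry_out([
  {"fingers": 0.5, "slide": [0, 0, -0.03], "angular": [0, 0, 0]},
  {"fingers": 0.5, "slide": [0, 0, 0], "angular": [0, 0, 0]},
  {"fingers": 0.5, "slide": [0, 0, 0], "angular": [0, 0, 0]},
  {"fingers": 0.5, "slide": [0, 0, 0], "angular": [0, 0, 0]},
  {"fingers": 0.5, "slide": [0, 0, 0], "angular": [0, 0, 0]},
])

```text
time_s: 51.45
eef_pos: [0.577, -0.1036, 0.102]
tcp_rot: [3.141, 0.0, 1.494]
force: [-3.6, -0.2, 5.2]
width: 0.0543
finger_force: 20.0
```

Contact is made, so I'm releasing, rising and backing off to check.

Emit:
carry_out([
  {"fingers": 0.77, "slide": [0, 0, 0], "angular": [0, 0, 0]},
  {"fingers": 0.77, "slide": [0, 0, 0], "angular": [0, 0, 0]},
  {"fingers": 0.77, "slide": [0, 0, 0], "angular": [0, 0, 0]},
  {"fingers": 0.77, "slide": [0, 0, 0.6], "angular": [0, 0, 0]},
  {"fingers": 0.77, "slide": [0, 0, 1], "angular": [0, 0, 0]},
])

```text
time_s: 51.95
eef_pos: [0.5756, -0.1033, 0.1473]
tcp_rot: [-3.137, -0.001, 1.494]
force: [-0.2, -0.2, 0.5]
width: 0.0671
finger_force: 0.0
```

Emit:
carry_out([
  {"fingers": 0.77, "slide": [0, 0, 1], "angular": [0, 0, 0]},
  {"fingers": 0.77, "slide": [0, 0, 1], "angular": [0, 0, 0]},
  {"fingers": 0.77, "slide": [0, -0.2, 1], "angular": [0, 0, 0]},
  {"fingers": 0.77, "slide": [0, -0.6, 1], "angular": [0, 0, 0]},
  {"fingers": 0.77, "slide": [0, -1, 1], "angular": [0, 0, 0]},
])

```text
time_s: 52.45
eef_pos: [0.5769, -0.1566, 0.3002]
tcp_rot: [-3.142, -0.001, 1.496]
force: [0.2, -0.6, -0.4]
width: 0.067
finger_force: 0.0
```

Emit:
carry_out([
  {"fingers": 0.77, "slide": [0, -0.5, 1], "angular": [0, 0, 0]},
  {"fingers": 0.77, "slide": [0, 0, 0.5], "angular": [0, 0, 0]},
  {"fingers": 0.77, "slide": [0, 0, 0], "angular": [0, 0, 0]},
  {"fingers": 0.77, "slide": [0, 0, 0], "angular": [0, 0, 0]},
  {"fingers": 0.77, "slide": [0, 0, 0], "angular": [0, 0, 0]},
])

```text
time_s: 52.95
eef_pos: [0.5762, -0.1719, 0.3422]
tcp_rot: [-3.138, -0.001, 1.494]
force: [0.2, -0.0, -0.5]
width: 0.0668
finger_force: 0.0
```

```bash
python3 look.py w6
python3 - <<'E'
from h import *
snap('scene','s6.png'); snap('side','d6.png')
a=cv2.imread('pics/s6.png')[140:260,225:390]; b=cv2.imread('pics/d6.png')[120:245,240:385]; w=cv2.imread('pics/w6.png')[0:160,200:440]
f=lambda x,s:cv2.resize(x,s,interpolation=cv2.INTER_CUBIC)
cv2.imwrite('pics/c6.png',np.vstack([np.hstack([f(a,(412,300)),f(b,(348,300))]),f(w,(760,290))[:, :760]]))
E
```

```text
[ 0.57631752 -0.17188933  0.34218544] [-3.13845933e+00 -1.36975277e-03  1.49438090e+00] [-0.48  0.4   1.36  0.    1.39 -0.4 ]
```

View pics/c6.png

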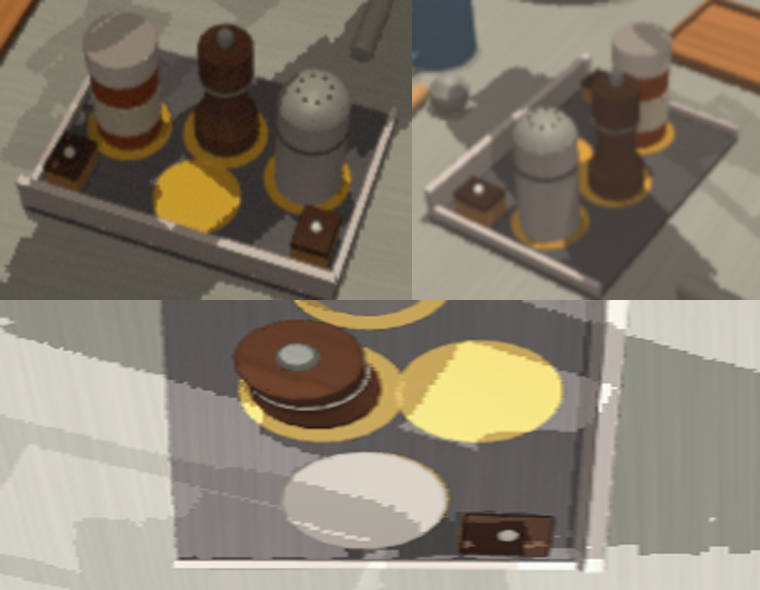

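The final views show all three upright on their own discs: jar right, mill front, shaker left. The lid and knob pixels are within about 1 px of where they started. The cakes are undisturbed and the gripper is clear.

```bash
python3 -c "
from workcell import arm
print(arm.job_done())"
```

```text
the job is handed in; nothing more can be done
None
```

The job is handed in at about 53 s of the 144 s limit: the tartlet is centred on the stand's gold disc, and the jar, mill and shaker are upright on their original discs to within about 1 mm, with both cakes untouched; no verdict was returned.

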